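File the petal press dies in the graded rack

ROBOT

A 6-joint arm with a two-finger parallel gripper is mounted at the origin on the work surface. World frame = base frame: x ahead of the robot, y to its left, z up, the work surface at z = 0. Lengths are in m, angles in rad, forces in N, time in s.
With the tool pointing down it reaches from about 0.35 to 0.85 m from the base axis. Payload 8.1 kg.
Tool frame: the origin (TCP) lies midway between the tips of the shut fingers; the grasp point (between the pads) lies 19 mm behind it; z points along the fingers, y is the line along which they close (so a half turn about z gives the same grasp; the last joint's range is limited). The gripper opens to 85 mm and grips with 20 to 120 N. Pads are 22 mm wide; open, the fingers measure 114 mm over their backs; the gripper's body (76 mm by 85 mm) begins 54 mm behind the grasp point. The pads swing forward as they close: fully open they stand 13 mm farther back than shut.
Start: joints at [-1.241, 0.13, 1.488, -0, 1.523, -0.085], TCP at [0.242, -0.549, 0.231] pointing down, gripper open.
Joint ranges: [-2.96, 2.96], [-0.89, 2.26], [0.02, 2.5], [-1.34, 4.48], [0, 2.73], [-2.66, 2.66]. Speed limits (rad/s): [2.39, 2.39, 2.79, 3.14, 3.14, 3.14].

INTERFACE

Orientations are given as a unit quaternion [w, x, y, z].
In Python, from cell import status, optics, robot gives the robot as it stands.
- The arm moves only by the tool arm_command, never from a script. Its argument "rows" is one flat list of numbers, 7 for each row, row after row: the turn, a rotation vector about the tool's x, y, z in rad, then the shift along the tool's x, y, z in m, then the opening, from 0 (shut) to 1 (fully open). In form: [rx, ry, rz, dx, dy, dz, claw, rx, ry, rz, dx, dy, dz, claw, ...]. A call has 1 to 12 rows; each row is the pose to reach, as a shift and turn from the pose commanded when the call began, along the tool's axes at that moment; what a row does not reach only later rows make up. A row lasts 1/12 s, in which the tool goes at most 41.7 mm and 7.16 degrees, less where a joint would pass 70% of its speed; a pose out of reach is approached as far as the arm can. A call with a gripper value outside its range is refused whole. The fingers move at their own pace and stop on an object; the grip force is fixed at half the most. Time passes only in rows, so rows that repeat a pose let the fingers close. It gives the time, the measured TCP pose, the force, the opening and the grip force at its end, in the units of the state.
- status.get_obs(): the state, without advancing time (a new reading comes with each control period).
- optics.capture(name): name is "side" or "top" or "wrist"; returns a dict with "frame" (384x512x3 uint8, blue, green, red), "mtx" (3x3 intrinsics, pixels), "extrinsics" (4x4, takes a point from world to camera coordinates). Camera axes: x right, y down, z forward; pixel columns grow to the right and rows downward; lengths in m; the calibration is good to about 2 mm. A picture is of the moment at which its call begins. There is no depth.
- robot.sign_off(): hands the job in; it is judged then, once.
The state is a dict: "time_s": time; "qpos": joint angles; "dq": joint speeds; "joint_efforts": joint torques, N m; "tool_pos": TCP position; "tcp_rot": TCP orientation; "contact_force": force on the tool from outside, world axes, zero at the start; "wrist_torque": the same for the moment, N m; "opening": opening from 0.0 (shut) to 1.0 (fully open); "gripper_force": force on a finger pad.
Only numpy, scipy, OpenCV 4.12 (cv2) and the standard library are available. Lean on these libraries where they do the work, as an engineer would, in place of code of your own. Each camera call takes 0.05 s, during which the arm holds its last target. There are 200 camera calls.

TASK

Pull the red knob fully out to draw the keeper bar off the graded rack, then file every press die standing on the table in the rack: each belongs in the narrowest slot that accepts its tongue, so try it along the slots from the narrowest up until one lets it in and its cap lies flat on the deck. When all the dies are in, push the knob fully home so that the bar locks them, and leave the mug, the glue jar and the card box where they are.

Things in the scene. Friction and masses are not known exactly. Their poses are not given: they have to be found in the camera images.
- die_fern (a point): press die (None if absent), all alike from above. Brass tongue at the bottom 88 (own x) x 22 mm high, width (own y) untold, 28 to 48 mm, differs from die to die by 5 mm or more; wooden cap 110 (x) x 56 (y) x 8 mm; on it a black grip block 40 (x) x 16 (y) x 42 mm. Stands upright, 72 mm high, 0.25 to 0.5 kg. Point: its centre, 36 mm above the underside, 6 mm above the cap's top; z up
- die_iris (a point): press die (None if absent), all alike from above. Brass tongue at the bottom 88 (own x) x 22 mm high, width (own y) untold, 28 to 48 mm, differs from die to die by 5 mm or more; wooden cap 110 (x) x 56 (y) x 8 mm; on it a black grip block 40 (x) x 16 (y) x 42 mm. Stands upright, 72 mm high, 0.25 to 0.5 kg. Point: its centre, 36 mm above the underside, 6 mm above the cap's top; z up
- die_moss (a point): press die (None if absent), all alike from above. Brass tongue at the bottom 88 (own x) x 22 mm high, width (own y) untold, 28 to 48 mm, differs from die to die by 5 mm or more; wooden cap 110 (x) x 56 (y) x 8 mm; on it a black grip block 40 (x) x 16 (y) x 42 mm. Stands upright, 72 mm high, 0.25 to 0.5 kg. Point: its centre, 36 mm above the underside, 6 mm above the cap's top; z up
- die_palm (a point): press die (None if absent), all alike from above. Brass tongue at the bottom 88 (own x) x 22 mm high, width (own y) untold, 28 to 48 mm, differs from die to die by 5 mm or more; wooden cap 110 (x) x 56 (y) x 8 mm; on it a black grip block 40 (x) x 16 (y) x 42 mm. Stands upright, 72 mm high, 0.25 to 0.5 kg. Point: its centre, 36 mm above the underside, 6 mm above the cap's top; z up
- die_reed (a point): press die (None if absent), all alike from above. Brass tongue at the bottom 88 (own x) x 22 mm high, width (own y) untold, 28 to 48 mm, differs from die to die by 5 mm or more; wooden cap 110 (x) x 56 (y) x 8 mm; on it a black grip block 40 (x) x 16 (y) x 42 mm. Stands upright, 72 mm high, 0.25 to 0.5 kg. Point: its centre, 36 mm above the underside, 6 mm above the cap's top; z up
- slot1 (a point): slot 1 of the graded rack (narrowest): 30.5 mm wide (rack y), 96 mm long (rack x), 26 mm deep, 3 mm bevel round the mouth, open above. Point: on the slot's axis, 14 mm above the rack's deck, where a die's centre lies when its cap rests on the deck. Axes as the rack's
- slot2 (a point): slot 2 of the graded rack: 35.5 mm wide (rack y), 96 mm long (rack x), 26 mm deep, 3 mm bevel round the mouth, open above. Point: on the slot's axis, 14 mm above the rack's deck, where a die's centre lies when its cap rests on the deck. Axes as the rack's
- slot3 (a point): slot 3 of the graded rack: 40.5 mm wide (rack y), 96 mm long (rack x), 26 mm deep, 3 mm bevel round the mouth, open above. Point: on the slot's axis, 14 mm above the rack's deck, where a die's centre lies when its cap rests on the deck. Axes as the rack's
- slot4 (a point): slot 4 of the graded rack: 45.5 mm wide (rack y), 96 mm long (rack x), 26 mm deep, 3 mm bevel round the mouth, open above. Point: on the slot's axis, 14 mm above the rack's deck, where a die's centre lies when its cap rests on the deck. Axes as the rack's
- slot5 (a point): slot 5 of the graded rack (widest): 50.5 mm wide (rack y), 96 mm long (rack x), 26 mm deep, 3 mm bevel round the mouth, open above. Point: on the slot's axis, 14 mm above the rack's deck, where a die's centre lies when its cap rests on the deck. Axes as the rack's
- rack: fixed green block 130 (x) x 312 (y) x 34 mm high, origin under its centre. Slots 1 to 5 at y = +120, +60, 0, -60, -120 mm, each 5 mm wider than the last. Each fits one die's tongue with 2.5 mm play in width, 8 mm in length, and refuses wider ones at its mouth; narrower ones go in too, but belong elsewhere. Knob on the -x side
- keeper (a joint): slide of the aluminium keeper bar, m: 0 home, 0.045 fully out, to the rack's -x; a detent at mid travel takes about 5 N; stays where left. Bar 20 x 334 x 8 mm along rack y, underside 46 mm above the table. Home: centred at rack x = -50 mm, over the front ends of the slots and 4 mm above seated caps, so nothing goes in or out; out: clear of them
- knob (a point): centre of the red pull knob, an upright drum 28 mm across and 34 mm high, at 50 mm above the table (underside 33, top 67 mm); it moves with the keeper bar, 48 mm in front of its front edge, on a 10 mm rod on the knob's +x side
- mug: white mug, 80 mm across, 90 mm high, origin under its centre; bystander
- gluejar: glue jar with blue lid, 56 mm across, 70 mm high, origin under its centre; bystander
- petalbox: white open card box 100 x 80 x 30 mm, origin under its centre; bystander

How it is judged:
On the way, in this order (a step that is already met when the one before it is completed fails the run):
1. the keeper bar is pulled out by its knob (value of joint keeper above 0.039 m), for 0.2 s.
2. every die is seated in the narrowest slot that takes it and let go (distance between die_fern and slot4 below 0.007 m and angle between each of die_fern, die_iris, die_moss, die_palm, die_reed's own z axis and vertical below 0.06 rad and contact force between the fingers and fern below 0.2 N and distance between die_iris and slot2 below 0.007 m and contact force between the fingers and iris below 0.2 N and distance between die_moss and slot5 below 0.007 m and contact force between the fingers and moss below 0.2 N and distance between die_palm and slot1 below 0.007 m and contact force between the fingers and palm below 0.2 N and distance between die_reed and slot3 below 0.007 m and contact force between the fingers and reed below 0.2 N), for 0.2 s.
At the end, for the whole second after the job is handed in: every die present is in the narrowest slot that takes its tongue, upright, its centre within 7 mm of that slot's point (cap down on the deck), at rest and released, and the keeper bar is home to within 6 mm (all of step 2 and value of joint keeper below 0.006 m and linear speed of each of fern, iris, moss, palm, reed below 0.02 m/s); the robot touches nothing.
It fails at once if the mug was pushed away (distance of mug from where it was at the start of the episode above 0.03 m).
It fails at once if the gluejar was pushed away (distance of gluejar from where it was at the start of the episode above 0.03 m).
It fails at once if the petalbox was pushed away (distance of petalbox from where it was at the start of the episode above 0.03 m).
Of fern, iris, moss, palm, reed only 3 to 5 are there at a start; the rules pass over those that are not, and their reading is None.
At some moment in a run one of fern, iris, moss, palm, reed may be knocked a few centimetres aside while the robot is not near it.
Once in a run the grip may slacken for a moment while it holds something.
It also fails if it takes over 210 s, if anything falls off the work surface, if the arm or the gripper's body presses on something with over 40 N, if the wrist force passes 120 N, or if a joint passes its speed limit or range.

## Working session

There is one attempt and no reset: what is moved stays moved. The work goes in short steps, Python scripts to look and compute and a tool call to move; the robot and the scene stay as the last step left them, time stands still between calls to the robot, and variables do not carry over. Pictures are saved under pics/ and viewed, at most 14 in all, crops included, and the job is handed in when it is done.

Besides the shell and the picture viewer there is one more tool, called as name(argument=value, ...) on one line, values as JSON. arm_command: Moves the arm, as the interface text tells. Its arguments: {"type":"object","properties":{"rows":{"type":"array"}},"required":["rows"]}

```bash
ls; mkdir -p pics
python3 - <<'E'
from cell import status, optics, robot
import cv2,numpy as np
o=status.get_obs(); print({k:np.round(v,4).tolist() for k,v in o.items()})
for n in("top","side"):
    c=optics.capture(n); cv2.imwrite(f"pics/{n}0.png",c["frame"]); print(n,c["mtx"].tolist(),np.round(c["extrinsics"],4).tolist())
E
```

```text
pics
{'time_s': 0.0, 'qpos': [-1.2414, 0.1312, 1.4893, 0.0, 1.523, -0.0854], 'dq': [0.0016, 0.0006, 0.0016, 0.0015, -0.0006, -0.0013], 'joint_efforts': [-0.0008, -56.9401, -50.0544, -0.0004, 0.0149, -0.0], 'tool_pos': [0.2417, -0.5486, 0.2302], 'tcp_rot': [-0.0009, 0.9786, 0.2059, -0.0001], 'contact_force': [0.5233, -0.4081, 0.1503], 'wrist_torque': [0.0311, -0.0709, 0.0137], 'gripper_force': 0.0, 'opening': 0.9973}
top [[400.51133781631063, 0.0, 252.8103596606281], [0.0, 400.51133781631063, 189.8777779328406], [0.0, 0.0, 1.0]] [[-0.0215, -0.9998, 0.0016, 0.0373], [-0.9885, 0.021, -0.15, 0.5977], [0.1499, -0.0048, -0.9887, 1.1158], [0.0, 0.0, 0.0, 1.0]]
side [[363.30745698619603, 0.0, 252.72943655784022], [0.0, 363.30745698619603, 190.72339548560512], [0.0, 0.0, 1.0]] [[-0.9498, -0.3129, -0.0069, 0.5847], [-0.147, 0.4655, -0.8728, 0.1299], [0.2763, -0.8279, -0.4881, 0.7795], [0.0, 0.0, 0.0, 1.0]]
```

View pics/top0.png

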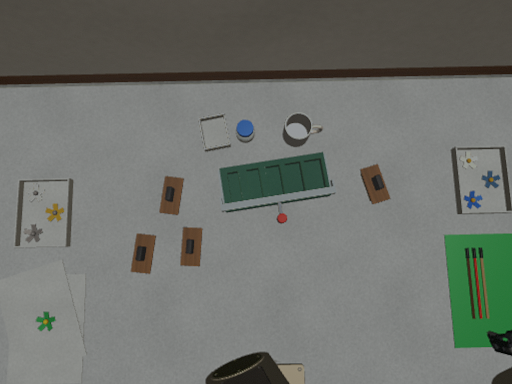

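View pics/side0.png

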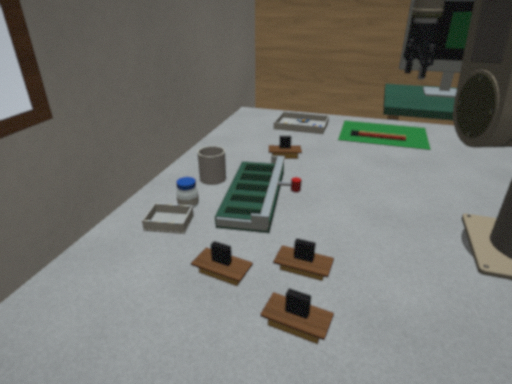

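```bash
cat > h.py <<'E'
from cell import status, optics, robot
import cv2,numpy as np
from scipy.spatial.transform import Rotation as R
def cap(n,f=None):
    c=optics.capture(n)
    if f: cv2.imwrite("pics/"+f,c["frame"])
    return c
def unp(c,px,z):
    px=np.atleast_2d(np.asarray(px,float)); E=c["extrinsics"];K=c["mtx"]
    d=np.c_[px,np.ones(len(px))]@np.linalg.inv(K).T@E[:3,:3]; o=-E[:3,:3].T@E[:3,3]
    return (o+d*((z-o[2])/d[:,2])[:,None])[:,:2]
def proj(c,P):
    P=np.atleast_2d(P);E=c["extrinsics"]
    return cv2.projectPoints(P.astype(float),cv2.Rodrigues(E[:3,:3])[0],E[:3,3],c["mtx"],None)[0].reshape(-1,2)
def pose():
    o=status.get_obs();q=o["tcp_rot"];return o,np.array(o["tool_pos"]),R.from_quat([q[1],q[2],q[3],q[0]])
def go(x,y,z,yaw,down=True):
    """print tool-frame turn/shift to TCP x,y,z with tool pointing down, tool y axis (closing line) along world yaw (mod pi)"""
    o,p,r=pose(); best=None
    for k in(0,np.pi):
        a=yaw+k; Y=np.array([np.cos(a),np.sin(a),0]);Z=np.array([0,0,-1.]);X=np.cross(Y,Z)
        t=(r.inv()*R.from_matrix(np.c_[X,Y,Z])).as_rotvec()
        if best is None or np.linalg.norm(t)<np.linalg.norm(best): best=t
    s=r.inv().apply(np.array([x,y,z])-p)
    print("turn",np.round(best,3),"shift",np.round(s,4),"q6",round(o["qpos"][5],2),"t",round(o["time_s"],2))
def rect(pts):
    (cx,cy),(w,h),a=cv2.minAreaRect(pts.astype(np.float32)*1000)
    a=np.deg2rad(a)
    if w<h: w,h,a=h,w,a+np.pi/2
    return np.round([cx/1e3,cy/1e3],4),round(w,1),round(h,1),round((a+np.pi/2)%np.pi-np.pi/2,3)
E
python3 - <<'E'
from h import *
c=cap("top");f=c["frame"];h=cv2.cvtColor(f,cv2.COLOR_BGR2HSV)
print("cam",-c["extrinsics"][:3,:3].T@c["extrinsics"][:3,3])
def comps(m,z,amin,amax):
    n,l,s,ce=cv2.connectedComponentsWithStats(m.astype(np.uint8))
    for i in range(1,n):
        if amin<s[i,4]<amax:
            ys,xs=np.where(l==i);print(np.round(ce[i]),s[i,4],z,rect(unp(c,np.c_[xs,ys],z)))
roi=np.zeros(f.shape[:2],bool);roi[90:290,100:430]=1
H,S,V=h[...,0],h[...,1],h[...,2]
print("brown");comps(roi&(H<20)&(S>90)&(V>40)&(V<170),.03,150,3000)
print("black");comps(roi&(V<45)&(S<120),.072,20,2000)
print("red");comps(roi&((H<6)|(H>174))&(S>150)&(V>120),.067,10,400)
print("green");comps(roi&(H>60)&(H<95)&(S>80),.034,200,9000)
print("blue");comps(roi&(H>100)&(H<125)&(S>120),.07,50,900)
cv2.imwrite("pics/crop.png",cv2.resize(f[100:290,120:420],None,fx=2.6,fy=2.6,interpolation=cv2.INTER_CUBIC))
E
```

```text
cam [0.42432962 0.03003508 1.19278534]
brown
[374. 184.] 546 0.03 (array([ 0.6113, -0.3341]), 106.8, 55.8, np.float64(0.279))
[172. 196.] 547 0.03 (array([0.5904, 0.2635]), 106.7, 53.4, np.float64(-0.147))
[191. 246.] 603 0.03 (array([0.4407, 0.2054]), 107.0, 53.3, np.float64(-0.074))
[144. 253.] 585 0.03 (array([0.424 , 0.3428]), 106.9, 53.8, np.float64(-0.143))
black
[375. 183.] 59 0.072 (array([ 0.6071, -0.3235]), 37.9, 12.8, np.float64(0.255))
[170. 194.] 61 0.072 (array([0.589 , 0.2601]), 37.1, 19.9, np.float64(-0.021))
[192. 246.] 35 0.072 (array([0.4406, 0.197 ]), 33.3, 7.1, np.float64(-0.082))
[141. 253.] 98 0.072 (array([0.4238, 0.3381]), 36.7, 22.4, np.float64(-0.146))
red
[282. 218.] 57 0.067 (array([ 0.5147, -0.0558]), 22.5, 19.7, np.float64(1.549))
green
[273. 178.] 3410 0.034 (array([ 0.6363, -0.039 ]), 307.4, 102.5, np.float64(-1.434))
blue
[245. 128.] 212 0.07 (array([0.7768, 0.0448]), 48.1, 43.6, np.float64(-0.021))
```

View pics/crop.png

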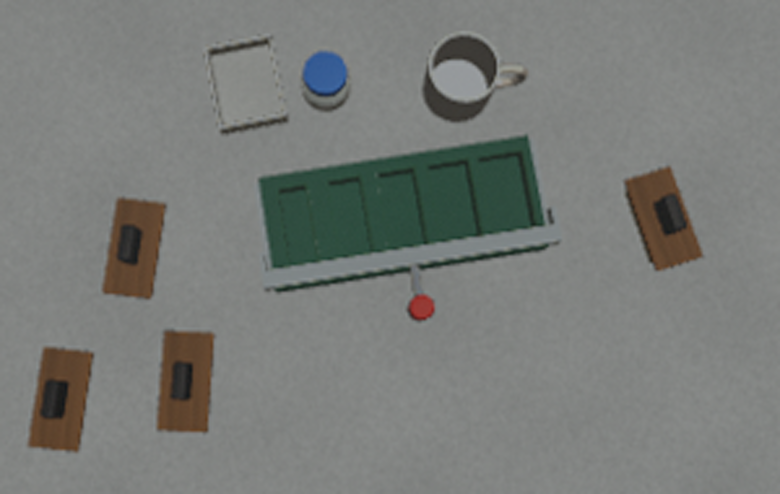

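```bash
python3 -c "
from h import *
o,p,r=pose();print(np.round(r.as_matrix(),3).tolist())
go(.515,-.056,.2,1.708)"
```

```text
[[0.915, 0.403, -0.0], [0.403, -0.915, 0.001], [0.0, -0.001, -1.0]]
turn [-0.001  0.     0.278] shift [ 0.4487 -0.3407  0.031 ] q6 -0.09 t 0.15
```

arm_command(rows=[0,0,0.278,0.449,-0.341,0.031,1,0,0,0.278,0.449,-0.341,0.031,1,0,0,0.278,0.449,-0.341,0.031,1,0,0,0.278,0.449,-0.341,0.031,1,0,0,0.278,0.449,-0.341,0.031,1,0,0,0.278,0.449,-0.341,0.031,1,0,0,0.278,0.449,-0.341,0.031,1,0,0,0.278,0.449,-0.341,0.031,1,0,0,0.278,0.449,-0.341,0.031,1,0,0,0.278,0.449,-0.341,0.031,1,0,0,0.278,0.449,-0.341,0.031,1,0,0,0.278,0.449,-0.341,0.031,1])

```text
time_s: 1.15
tool_pos: [0.4844, -0.1106, 0.2037]
tcp_rot: [0.0, 0.998, 0.068, 0.0]
contact_force: [1.4, -1.0, -0.6]
opening: 0.999
gripper_force: 0.0
```

```bash
python3 -c "
from h import *
go(.515,-.056,.2,1.708)"
```

```text
turn [ 0. -0. -0.] shift [ 0.0378 -0.0499  0.0037] q6 1.11 t 1.15
```

arm_command(rows=[0,0,0,0.034,-0.046,0.004,1,0,0,0,0.034,-0.046,0.004,1,0,0,0,0.034,-0.046,0.004,1,0,0,0,0.034,-0.046,0.004,1])

```text
time_s: 1.48
tool_pos: [0.5112, -0.0617, 0.1994]
tcp_rot: [0.0, 0.998, 0.07, -0.001]
contact_force: [0.1, -0.4, 0.5]
opening: 1.0
gripper_force: 0.0
```

Run:
```python
from h import *
c=cap("wrist","w1.png");f=c["frame"];h=cv2.cvtColor(f,cv2.COLOR_BGR2HSV);H,S,V=cv2.split(h)
print("cam",-c["extrinsics"][:3,:3].T@c["extrinsics"][:3,3])
m=(((H<6)|(H>174))&(S>150)&(V>60)).astype(np.uint8)
n,l,s,ce=cv2.connectedComponentsWithStats(m)
for i in range(1,n):
    if s[i,4]>200:
        ys,xs=np.where(l==i);P=unp(c,np.c_[xs,ys],.067);print(ce[i],s[i],cv2.minEnclosingCircle(P.astype(np.float32)),P.min(0),P.max(0))
go(.515,-.056,.2,1.708)
```

```text
cam [ 0.58445722 -0.05104025  0.34068287]
turn [0.    0.001 0.001] shift [ 0.0049 -0.006  -0.0005] q6 1.21 t 1.53
```

View pics/w1.png

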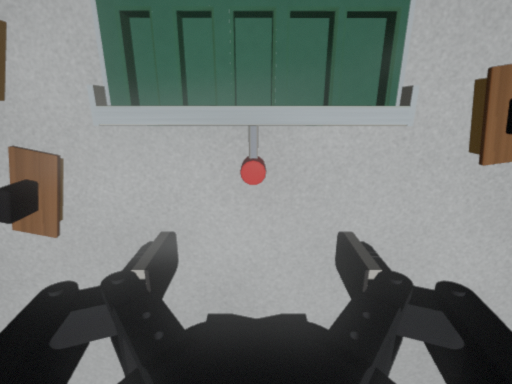

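Run:
```python
from h import *
c=cap("wrist");f=c["frame"];h=cv2.cvtColor(f,cv2.COLOR_BGR2HSV);H,S,V=cv2.split(h)
print(h[171,253],h[160,253])
m=(((H<10)|(H>170))&(S>140)&(V>60)).astype(np.uint8); m[:, :200]=0; m[:,320:]=0
n,l,s,ce=cv2.connectedComponentsWithStats(m); i=1+s[1:,4].argmax()
ys,xs=np.where(l==i)
for z in(.067,.06): P=unp(c,np.c_[xs,ys],z);print(ce[i],s[i],cv2.minEnclosingCircle(P.astype(np.float32)),P.min(0),P.max(0))
B=unp(c,[[96,116],[413,115],[252,125]],.054);print("bar ends",B,np.linalg.norm(B[0]-B[1]),np.arctan2(*(B[0]-B[1])[::-1]))
```

```text
[  1 144 184] [  0 128 134]
[251.33776596 172.76595745] [240 161  24  23 376] ((0.5170100331306458, -0.0568317212164402), 0.012484036386013031) [ 0.50469938 -0.0685782 ] [ 0.52873647 -0.04446594]
[251.33776596 172.76595745] [240 161  24  23 376] ((0.5152920484542847, -0.05695275217294693), 0.012800628319382668) [ 0.50266669 -0.06899943] [ 0.52731814 -0.04427089]
bar ends [[ 0.55043671  0.11016407]
 [ 0.59668933 -0.2135717 ]
 [ 0.56372019 -0.0505161 ]] 0.32702317326130315 1.7127074792514643
```

arm_command(rows=[0,0,0,0.0065,-0.0043,0.08,1,0,0,0,0.0065,-0.0043,0.08,1,0,0,0,0.0065,-0.0043,0.166,1,0,0,0,0.0065,-0.0043,0.166,1,0,0,0,0.0065,-0.0043,0.166,1,0,0,0,0.0065,-0.0043,0.166,0.1,0,0,0,0.0065,-0.0043,0.166,0.1,0,0,0,0.0065,-0.0043,0.166,0.1,0,0,0,0.0065,-0.0043,0.166,0.1,0,0,0,0.0065,-0.0043,0.166,0.1,0,0,0,0.0065,-0.0043,0.166,0.1,0,0,0,0.0065,-0.0043,0.166,0.1])

```text
time_s: 2.58
tool_pos: [0.5196, -0.0567, 0.0372]
tcp_rot: [-0.0, 0.998, 0.068, 0.003]
contact_force: [-1.5, 5.1, 12.2]
opening: 0.309
gripper_force: 58.7
```

arm_command(rows=[0,0,0,-0.01,0,-0.002,0.1,0,0,0,-0.02,0,-0.002,0.1,0,0,0,-0.03,0,-0.002,0.1,0,0,0,-0.04,0,-0.002,0.1,0,0,0,-0.046,0,-0.002,0.1,0,0,0,-0.048,0,-0.002,0.1,0,0,0,-0.048,0,-0.002,0.1,0,0,0,-0.048,0,-0.002,0.1,0,0,0,-0.048,0,-0.002,0.1])

```text
time_s: 3.33
tool_pos: [0.4749, -0.063, 0.0387]
tcp_rot: [-0.0, 0.998, 0.068, 0.006]
contact_force: [19.2, 8.4, -10.1]
opening: 0.309
gripper_force: 63.8
```

arm_command(rows=[0,0,0,0.002,0,0,0.1,0,0,0,0.002,0,0,1,0,0,0,0.002,0,0,1,0,0,0,0.002,0,0,1,0,0,0,0.002,0,0,1,0,0,0,0.002,0,-0.06,1,0,0,0,0.002,0,-0.26,1,0,0,0,0.002,0,-0.26,1,0,0,0,0.002,0,-0.26,1,0,0,0,0.002,0,-0.26,1,0,0,0,0.002,0,-0.26,1,0,0,0,0.002,0,-0.26,1])

```text
time_s: 4.33
tool_pos: [0.4738, -0.0643, 0.3041]
tcp_rot: [0.002, 0.998, 0.068, 0.005]
contact_force: [1.4, -0.2, 1.8]
opening: 1.002
gripper_force: 0.0
```

Run:
```python
from h import *
c=cap("wrist","w2.png");cap("top","t2.png")
o,p,r=pose();print(p)
```

```text
[ 0.47325229 -0.06415267  0.30004344]
```

View pics/w2.png

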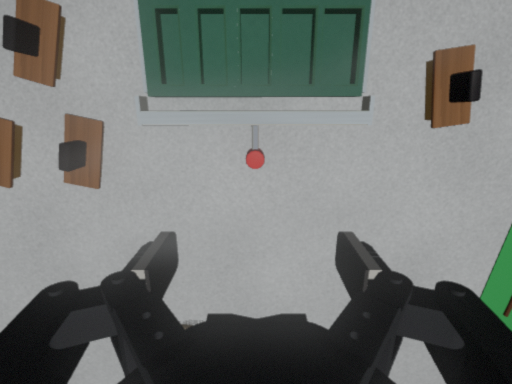

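Run:
```python
from h import *
for n in("wrist","top"):
    c=cap(n);f=c["frame"];h=cv2.cvtColor(f,cv2.COLOR_BGR2HSV);H,S,V=cv2.split(h)
    print(n,-c["extrinsics"][:3,:3].T@c["extrinsics"][:3,3])
    m=((H>60)&(H<95)&(S>80)).astype(np.uint8)
    k,l,s,ce=cv2.connectedComponentsWithStats(m)
    for i in range(1,k):
        if s[i,4]>1500 and ce[i][1]<200 and ce[i][0]<420:
            ys,xs=np.where(l==i);P=unp(c,np.c_[xs,ys],.034);print(s[i],rect(P))
            b=cv2.boxPoints(cv2.minAreaRect(P.astype(np.float32)*1000));print(np.round(b).tolist())
            # front edge: lowest pixel per column
            xs_=np.arange(xs.min()+4,xs.max()-4);fr=np.array([[x,ys[xs==x].max()+.5] for x in xs_]);Q=unp(c,fr,.034)
            v=cv2.fitLine(Q.astype(np.float32),cv2.DIST_HUBER,0,.001,.001).ravel();print("front line",v,np.arctan2(v[1],v[0]))
```

```text
wrist [ 0.5454016  -0.05345401  0.44197673]
[  138     0   234    79 15546] (array([ 0.6318, -0.0407]), 307.8, 95.6, np.float64(-1.432))
[[563.0, 105.0], [606.0, -200.0], [700.0, -187.0], [658.0, 118.0]]
front line [ 0.17953202 -0.98375213  0.5928873  -0.05790748] -1.3902856
top [0.42432962 0.03003508 1.19278534]
[ 220  153  108   59 2902] (array([ 0.6232, -0.0406]), 307.9, 128.7, np.float64(-1.432))
[[538.0, 103.0], [581.0, -202.0], [708.0, -184.0], [666.0, 121.0]]
front line [ 0.45036003 -0.89284706  0.58494526 -0.01634366] -1.1036278
```

Run:
```python
from h import *
c=cap("wrist");f=c["frame"];h=cv2.cvtColor(f,cv2.COLOR_BGR2HSV)
print(pose()[1])
for y in range(66,130,3): print(y,h[y,255],h[y,233])
```

```text
[ 0.47095576 -0.06350299  0.29426465]
66 [78 90 96] [77 95 97]
69 [78 84 97] [78 82 99]
72 [77 78 98] [ 78  87 100]
75 [ 77  79 100] [ 77  78 101]
78 [ 77  75 102] [ 78  70 102]
81 [ 77  69 100] [ 78  69 103]
84 [ 77  69 104] [ 78  70 105]
87 [ 78  66 104] [ 78  61 104]
90 [ 78  66 104] [ 77  63 106]
93 [ 80  12 126] [ 77  14 129]
96 [ 80   5 157] [ 83   6 160]
99 [ 90   5 156] [ 80   5 159]
102 [ 90   3 159] [ 90   5 157]
105 [ 90   5 158] [ 90   5 155]
108 [ 94  11 163] [ 94  13 163]
111 [100  14 164] [100  14 163]
114 [100  14 165] [100  14 164]
117 [ 97  14 163] [100  14 163]
120 [ 94  11 161] [ 99  11 163]
123 [110  16 147] [100   5 161]
126 [105  17 148] [ 90   3 161]
129 [107  15 149] [ 90   3 163]
```

```bash
cat > rack.py <<'E'
from h import *
def rackfit(n="wrist"):
    c=cap(n);f=c["frame"];h=cv2.cvtColor(f,cv2.COLOR_BGR2HSV);H,S,V=cv2.split(h)
    m=((H>60)&(H<95)&(S>38)).astype(np.uint8)
    k,l,s,ce=cv2.connectedComponentsWithStats(m); i=max([i for i in range(1,k) if ce[i][1]<220 and ce[i][0]<420],key=lambda i:s[i,4])
    ys,xs=np.where(l==i);xr=np.arange(xs.min()+12,xs.max()-12)
    fr=np.array([[x,ys[xs==x].max()+.5] for x in xr]);Q=unp(c,fr,.034)
    v=cv2.fitLine(Q.astype(np.float32),cv2.DIST_HUBER,0,.001,.001).ravel()
    d=v[:2]*np.sign(v[1]);yaw=np.arctan2(d[1],d[0])-np.pi/2
    P=unp(c,np.c_[xs,ys]+0.0,.034);X=np.array([np.cos(yaw),np.sin(yaw)]);u=P@d
    front=v[2:]@X; nr=np.abs(P@X-front)<.05
    ya=(u[nr].min()+u[nr].max())/2
    org=X*(front+.065)+d*ya
    print(n,"origin",np.round(org,4),"yaw",round(yaw,4),"len",round(np.ptp(u[nr])*1e3,1),"depth",round((P@X).max()-front,4))
if __name__=="__main__": rackfit(); rackfit("top"); print(pose()[1])
E
python3 rack.py
```

```text
wrist origin [ 0.6261 -0.0411] yaw 0.1378 len 310.3 depth 0.1115
top origin [ 0.6612 -0.0161] yaw 0.5769 len 333.1 depth 0.1426
[ 0.47073051 -0.06341202  0.29374504]
```

```bash
cat >> h.py <<'E'
SL={1:(.609,.078),2:(.6173,.0184),3:(.6255,-.041),4:(.6337,-.1004),5:(.642,-.160)}
def die(x,y,tol=.06,n="wrist",f=None):
    c=cap(n,f);h=cv2.cvtColor(c["frame"],cv2.COLOR_BGR2HSV);H,S,V=cv2.split(h)
    m=((H<20)&(S>90)&(V>40)&(V<200)).astype(np.uint8)
    m[-1]=0
    k,l,s,ce=cv2.connectedComponentsWithStats(m)
    for i in range(1,k):
        if s[i,4]>150:
            P=unp(c,ce[i],.03)[0]
            if np.hypot(*(P-[x,y]))<tol:
                ys,xs=np.where(l==i);print(n,np.round(ce[i]),s[i].tolist(),rect(unp(c,np.c_[xs,ys],.03)))
E
python3 -c "
from h import *
go(.385,.21,.22,1.497)"
```

```text
turn [-0.001  0.003  0.211] shift [-0.0474 -0.2825  0.0743] q6 1.19 t 4.68
```

arm_command(rows=[0,0,0.211,-0.047,-0.282,0.074,1,0,0,0.211,-0.047,-0.282,0.074,1,0,0,0.211,-0.047,-0.282,0.074,1,0,0,0.211,-0.047,-0.282,0.074,1,0,0,0.211,-0.047,-0.282,0.074,1,0,0,0.211,-0.047,-0.282,0.074,1,0,0,0.211,-0.047,-0.282,0.074,1,0,0,0.211,-0.047,-0.282,0.074,1,0,0,0.211,-0.047,-0.282,0.074,1,0,0,0.211,-0.047,-0.282,0.074,1,0,0,0.211,-0.047,-0.282,0.074,1])

```text
time_s: 5.6
tool_pos: [0.3868, 0.2085, 0.2216]
tcp_rot: [0.0, 0.999, -0.037, -0.0]
contact_force: [0.7, -0.4, -0.2]
opening: 0.998
gripper_force: 0.0
```

```bash
python3 -c "
from h import *
die(.44,.205,.3,f='w3.png'); go(.44,.205,.038,1.497)"
```

```text
wrist [191.  18.] [165, 0, 51, 39, 1836] (array([0.5563, 0.2682]), 53.9, 36.7, np.float64(1.44))
wrist [497.  72.] [478, 57, 34, 29, 657] (array([ 0.4746, -0.0723]), 37.9, 29.3, np.float64(-1.444))
wrist [260. 143.] [235, 100, 43, 64, 1422] (array([0.4285, 0.206 ]), 75.6, 52.6, np.float64(-0.074))
wrist [151. 172.] [128, 153, 42, 32, 940] (array([0.3944, 0.3454]), 53.0, 41.3, np.float64(1.422))
turn [ 0.    -0.    -0.002] shift [ 0.053  -0.0008  0.1838] q6 2.02 t 5.65
```

View pics/w3.png

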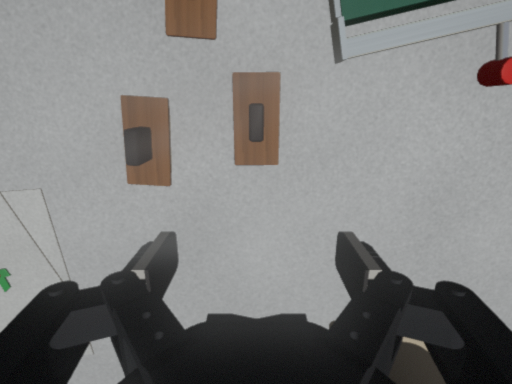

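```bash
sed -i 's/S>90)&(V>40)&(V<200)/S>45)\&(V>30)\&(V<200)/' h.py; python3 -c "
from h import *
die(.44,.205,.2)
c=cap('wrist');print(rect(unp(c,[[233,72],[280,72],[279,165],[235,165]],.03)),unp(c,[257,122],.072));go(.44,.205,.038,1.497)"
```

```text
wrist [191.  18.] [165, 0, 52, 40, 1946] (array([0.5566, 0.268 ]), 55.5, 38.2, np.float64(1.427))
wrist [256. 117.] [232, 73, 48, 92, 3656] (array([0.4429, 0.205 ]), 106.6, 54.6, np.float64(-0.072))
wrist [149. 139.] [121, 96, 50, 90, 3068] (array([0.4262, 0.3412]), 108.3, 56.2, np.float64(-0.137))
(array([0.4429, 0.2036]), 108.9, 55.6, np.float64(-0.075)) [[0.44388033 0.20365155]]
turn [ 0.    -0.    -0.003] shift [ 0.0527 -0.0008  0.1841] q6 2.02 t 5.75
```

arm_command(rows=[0,0,0,0.0557,-0.0008,0.08,1,0,0,0,0.0557,-0.0008,0.08,1,0,0,0,0.0557,-0.0008,0.08,1,0,0,0,0.0557,-0.0008,0.183,1,0,0,0,0.0557,-0.0008,0.183,1,0,0,0,0.0557,-0.0008,0.183,1,0,0,0,0.0557,-0.0008,0.183,0.5,0,0,0,0.0557,-0.0008,0.183,0,0,0,0,0.0557,-0.0008,0.183,0,0,0,0,0.0557,-0.0008,0.183,0,0,0,0,0.0557,-0.0008,0.183,0,0,0,0,0.0557,-0.0008,0.183,0])

```text
time_s: 6.75
tool_pos: [0.4437, 0.2064, 0.0407]
tcp_rot: [-0.001, 0.999, -0.037, 0.002]
contact_force: [2.4, -2.0, 12.1]
opening: 0.179
gripper_force: 62.7
```

arm_command(rows=[0,0,0,0,0,0,0,0,0,0,0,0,-0.05,0,0,0,0,0,0,-0.09,0,0,0,0,0,0,-0.12,0,0,0,0,0,0,-0.12,0,0,0,0,0,0,-0.12,0])

```text
time_s: 7.25
tool_pos: [0.4442, 0.2069, 0.1621]
tcp_rot: [-0.001, 0.999, -0.037, 0.003]
contact_force: [-0.1, 0.0, -4.1]
opening: 0.178
gripper_force: 64.0
```

```bash
python3 -c "
from h import *
go(*SL[1],.15,1.709)"
```

```text
turn [-0.002 -0.006 -0.212] shift [0.1738 0.1164 0.0128] q6 1.98 t 7.25
```

arm_command(rows=[0,0,-0.212,0.174,0.1165,0.013,0,0,0,-0.212,0.174,0.1165,0.013,0,0,0,-0.212,0.174,0.1165,0.013,0,0,0,-0.212,0.174,0.1165,0.013,0,0,0,-0.212,0.174,0.1165,0.013,0,0,0,-0.212,0.174,0.1165,0.013,0,0,0,-0.212,0.174,0.1165,0.013,0,0,0,-0.212,0.174,0.1165,0.013,0])

```text
time_s: 7.92
tool_pos: [0.6055, 0.0769, 0.1433]
tcp_rot: [-0.0, 0.998, 0.068, -0.002]
contact_force: [-0.8, -0.3, -2.3]
opening: 0.174
gripper_force: 63.8
```

```bash
python3 -c "
from h import *
c=cap('wrist','w4.png')
go(*SL[1],.080,1.709)"
```

```text
turn [-0.001  0.003 -0.   ] shift [0.0038 0.0001 0.0641] q6 1.48 t 7.97
```

View pics/w4.png

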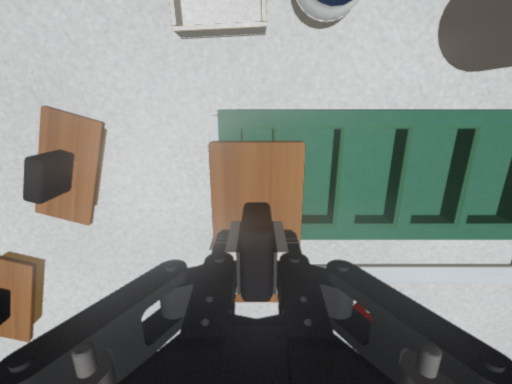

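arm_command(rows=[0,0,0,0.0038,0,0.03,0,0,0,0,0.0038,0,0.055,0,0,0,0,0.0038,0,0.064,0,0,0,0,0.0038,0,0.068,0,0,0,0,0.0038,0,0.072,0,0,0,0,0.0038,0,0.076,0,0,0,0,0.0038,0,0.076,0,0,0,0,0.0038,0,0.076,0])

```text
time_s: 8.63
tool_pos: [0.6121, 0.0782, 0.0747]
tcp_rot: [-0.0, 0.998, 0.069, 0.002]
contact_force: [-9.5, -0.3, 16.0]
opening: 0.174
gripper_force: 66.4
```

arm_command(rows=[0,0,0,-0.003,0,-0.002,0,0,0,0,-0.004,0,0,0,0,0,0,-0.004,0,0.001,0,0,0,0,-0.004,0.002,0.001,0,0,0,0,-0.004,0.002,0.001,0,0,0,0,-0.004,-0.002,0.001,0,0,0,0,-0.004,-0.002,0.001,0,0,0,0,-0.004,0,0.001,0,0,0,0,-0.004,0,0.001,0])

```text
time_s: 9.38
tool_pos: [0.6098, 0.0781, 0.0746]
tcp_rot: [-0.001, 0.998, 0.069, 0.004]
contact_force: [-7.3, 1.4, 22.5]
opening: 0.177
gripper_force: 67.8
```

arm_command(rows=[0,0,0,0,0,-0.03,0,0,0,0,0,0.035,-0.03,0,0,0,0,0,0.06,-0.03,0,0,0,0,0,0.06,-0.03,0,0,0,0,0,0.06,-0.012,0,0,0,0,0,0.06,-0.006,0,0,0,0,0,0.06,-0.002,0,0,0,0,0,0.06,0,0,0,0,0,0,0.06,0,0,0,0,0,0,0.06,0,0])

```text
time_s: 10.22
tool_pos: [0.6172, 0.0178, 0.0717]
tcp_rot: [0.0, 0.998, 0.069, 0.002]
contact_force: [1.2, -1.3, 8.4]
opening: 0.173
gripper_force: 66.6
```

arm_command(rows=[0,0,0,0,0,0.003,0,0,0,0,0,0.0015,0.004,0,0,0,0,0,0.0015,0.004,0,0,0,0,0,-0.0015,0.004,0,0,0,0,0,-0.0015,0.004,0,0,0,0,0,0,0.004,0,0,0,0,0,0,0.004,0])

```text
time_s: 10.8
tool_pos: [0.6191, 0.0184, 0.0697]
tcp_rot: [0.0, 0.998, 0.069, 0.004]
contact_force: [3.7, 2.9, 14.6]
opening: 0.172
gripper_force: 68.0
```

arm_command(rows=[0,0,0,-0.002,0,0.002,0,0,0,0,-0.002,0.001,0.004,0,0,0,0,-0.002,-0.001,0.004,0,0,0,0,-0.002,0,0.004,0,0,0,0,-0.002,0,0.004,0,0,0,0,-0.002,0,0.004,0])

```text
time_s: 11.3
tool_pos: [0.6203, 0.0185, 0.0682]
tcp_rot: [0.0, 0.998, 0.069, 0.008]
contact_force: [9.7, 3.1, 20.2]
opening: 0.177
gripper_force: 69.4
```

```bash
python3 -c "
from h import *
c=cap('side');f=c['frame'];o,p,r=pose();print(p,o['contact_force'])
u=proj(c,[.617,.018,.05])[0].astype(int);print(u)
cv2.imwrite('pics/s5.png',cv2.resize(f[u[1]-55:u[1]+55,u[0]-75:u[0]+75],None,fx=5,fy=5,interpolation=cv2.INTER_CUBIC))"
```

```text
[0.62029309 0.0184351  0.06827319] [ 9.4145937   2.49320599 18.52130097]
[249 192]
```

View pics/s5.png

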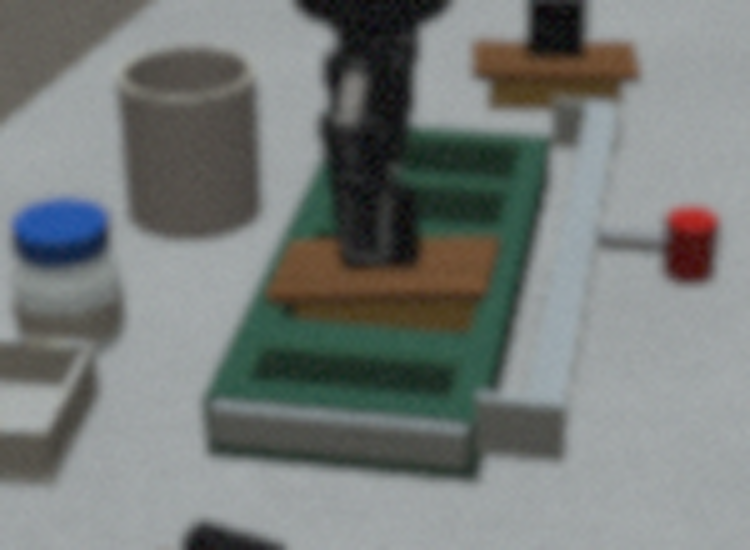

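arm_command(rows=[0,0,0,-0.002,0,-0.005,0,0,0,0,-0.002,0,-0.005,0,0,0,0,-0.002,0,-0.005,0.5,0,0,0,-0.002,0,-0.005,0.5,0,0,0,-0.002,0,-0.005,0.5,0,0,0,-0.002,0,-0.005,0.5,0,0,0,-0.002,0,-0.005,0.5])

```text
time_s: 11.93
tool_pos: [0.6105, 0.017, 0.065]
tcp_rot: [-0.0, 0.998, 0.069, -0.001]
contact_force: [0.3, -0.5, -0.5]
opening: 0.497
gripper_force: 0.0
```

```bash
python3 -c "
from h import *
c=cap('side');f=c['frame'];o,p,r=pose();print(p,o['contact_force'])
u=[249,192]
cv2.imwrite('pics/s6.png',cv2.resize(f[u[1]-55:u[1]+55,u[0]-75:u[0]+75],None,fx=5,fy=5,interpolation=cv2.INTER_CUBIC))"
```

```text
[0.61064768 0.01697194 0.06517725] [-0.53006531  1.06505476 -0.0312501 ]
```

View pics/s6.png

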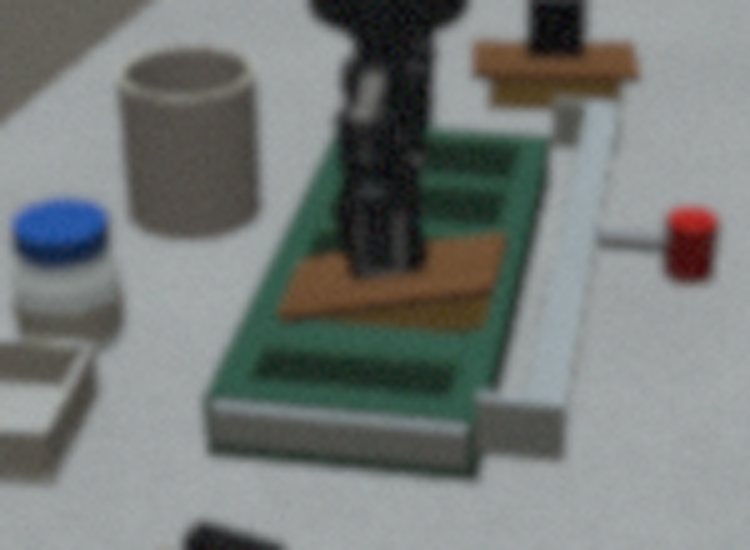

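arm_command(rows=[0,0,0,0,0,0,0,0,0,0,0,0,0,0,0,0,0,0,0,0,0,0,0,0,0,0,0,0,0,0,0,0.003,0,-0.004,0,0,0,0,0.006,0,-0.004,0,0,0,0,0.008,0,-0.004,0,0,0,0,0.008,0,-0.004,0,0,0,0,0.008,0,-0.004,0,0,0,0,0.008,0,-0.004,0.4,0,0,0,0.008,0,-0.004,0.4,0,0,0,0.008,0,-0.004,0.4])

```text
time_s: 12.98
tool_pos: [0.6194, 0.018, 0.0702]
tcp_rot: [0.0, 0.998, 0.069, 0.0]
contact_force: [-0.1, 1.0, -1.3]
opening: 0.399
gripper_force: 0.0
```

```bash
python3 -c "
from h import *
c=cap('side');f=c['frame'];o,p,r=pose();print(p,o['contact_force'])
u=[249,192]
a=cv2.resize(f[u[1]-55:u[1]+55,u[0]-75:u[0]+75],None,fx=4,fy=4,interpolation=cv2.INTER_CUBIC)
cv2.imwrite('pics/s7.png',a)"
```

```text
[0.61936218 0.01800039 0.07023179] [ 0.07723818 -0.45191104  0.06129896]
```

View pics/s7.png

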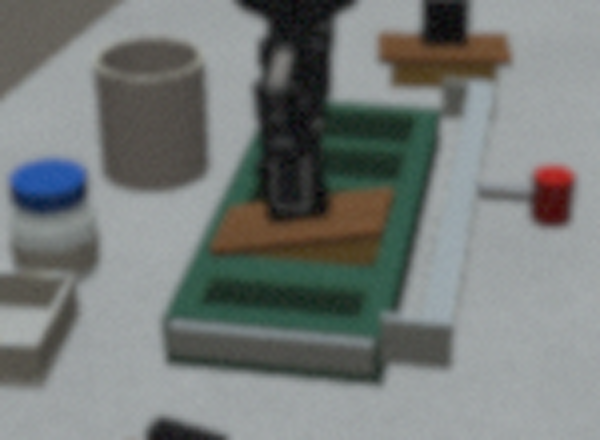

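```bash
python3 -c "
from h import *
c=cap('side');a=.138;X=np.array([np.cos(a),np.sin(a)]);Y=np.array([-X[1],X[0]]);O=np.array([.6255,-.041])
def rk(u,v,z):
    P=unp(c,[174+u/4,137+v/4],z)[0]-O;print((u,v),z,'rack',np.round([P@X,P@Y],4))
rk(378,266,.034);rk(378,262,.037);rk(393,190,.064);rk(213,253,.034);rk(213,253,.040);rk(205,300,.034);rk(363,312,.034);rk(166,325,.034);rk(380,345,.034)"
```

```text
(378, 266) 0.034 rack [-0.0506  0.0791]
(378, 262) 0.037 rack [-0.0506  0.0793]
(393, 190) 0.064 rack [-0.0534  0.0351]
(213, 253) 0.034 rack [0.0533 0.0809]
(213, 253) 0.04 rack [0.0506 0.0907]
(205, 300) 0.034 rack [0.0449 0.1348]
(363, 312) 0.034 rack [-0.0493  0.1319]
(166, 325) 0.034 rack [0.0606 0.1646]
(380, 345) 0.034 rack [-0.0639  0.1639]
```

arm_command(rows=[0,0,0,0,0,0,0,0,0,0,0,0,0,0,0,0,0,0,0,0,0,0,0,0,0,0,0,0,0,0,0,0.003,0,-0.002,0,0,0,0,0.006,0,-0.002,0,0,0,0,0.006,0,-0.002,0,0,0,0,0.006,0,-0.002,0,0,0,0,0.006,0,-0.002,0.4,0,0,0,0.006,0,-0.002,0.4,0,0,0,0.006,0,-0.002,0.4])

```text
time_s: 14.0
tool_pos: [0.6253, 0.0189, 0.0722]
tcp_rot: [0.0, 0.998, 0.069, 0.0]
contact_force: [-0.3, 0.1, -0.0]
opening: 0.397
gripper_force: 0.0
```

```bash
python3 -c "
from h import *
c=cap('side');f=c['frame'];o,p,r=pose();print(p,o['contact_force'])
u=[249,192]
a=cv2.resize(f[u[1]-55:u[1]+55,u[0]-75:u[0]+75],None,fx=4,fy=4,interpolation=cv2.INTER_CUBIC)
cv2.imwrite('pics/s8.png',a)"
```

```text
[0.62528778 0.01885291 0.07218724] [-1.20954141 -0.03115289 -0.51171502]
```

View pics/s8.png

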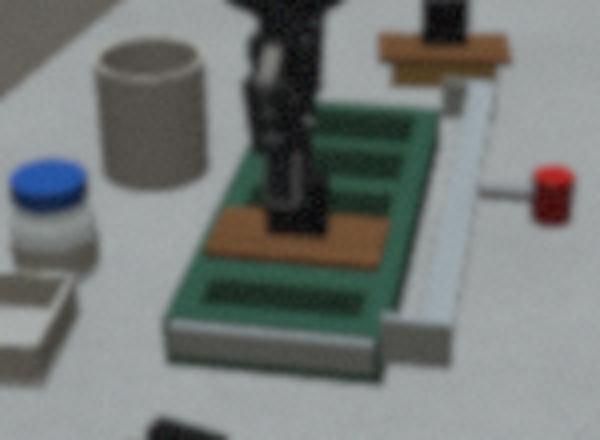

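arm_command(rows=[0,0,0,-0.006,0,0,0.4,0,0,0,-0.006,0,0,0,0,0,0,-0.006,0,0,0,0,0,0,-0.006,0,0,0,0,0,0,-0.006,0,0,0,0,0,0,-0.006,0.006,0,0,0,0,0,-0.006,0.006,0,0,0,0,0,-0.006,0.006,0,0,0,0,0,-0.006,0.006,0,0])

```text
time_s: 14.8
tool_pos: [0.6196, 0.0155, 0.0726]
tcp_rot: [-0.003, 0.998, 0.069, -0.0]
contact_force: [-6.2, 14.4, 9.8]
opening: 0.17
gripper_force: 61.6
```

arm_command(rows=[0,0,0,0,-0.012,0,0,0,0,0,0,-0.012,0,0,0,0,0,0,-0.012,0,0,0,0,0,0,-0.012,0,0])

```text
time_s: 15.13
tool_pos: [0.6193, 0.021, 0.0734]
tcp_rot: [0.002, 0.998, 0.068, 0.001]
contact_force: [-3.2, -11.3, 8.0]
opening: 0.172
gripper_force: 61.4
```

arm_command(rows=[0,0,0,0.01,0.006,0,0,0,0,0,0.01,0.006,0,0,0,0,0,0.01,0.006,0,0,0,0,0,0.01,0.006,0,0])

```text
time_s: 15.47
tool_pos: [0.6261, 0.0192, 0.0733]
tcp_rot: [0.0, 0.998, 0.069, -0.003]
contact_force: [-25.5, -0.1, 27.2]
opening: 0.167
gripper_force: 66.3
```

arm_command(rows=[0,0,0,-0.02,0,0,0,0,0,0,-0.02,0,0,0,0,0,0,-0.02,0,0,0,0,0,0,-0.02,0,0,0])

```text
time_s: 15.8
tool_pos: [0.611, 0.0165, 0.0732]
tcp_rot: [0.0, 0.998, 0.069, 0.002]
contact_force: [5.5, 0.2, 5.6]
opening: 0.165
gripper_force: 64.1
```

arm_command(rows=[0,0,0,0.006,0,0,0,0,0,0,0.006,0,0,0,0,0,0,0.006,0,0,0,0,0,0,0.006,0,0,0.4,0,0,0,0.006,0,0,0.4,0,0,0,0.006,0,0,0.4,0,0,0,0.006,0,-0.07,0.4,0,0,0,0.006,0,-0.15,0.5,0,0,0,0.006,0,-0.15,1,0,0,0,0.006,0,-0.15,1,0,0,0,0.006,0,-0.15,1,0,0,0,0.006,0,-0.15,1])

```text
time_s: 16.8
tool_pos: [0.6164, 0.0175, 0.2242]
tcp_rot: [0.0, 0.998, 0.069, 0.002]
contact_force: [0.7, -0.2, -1.0]
opening: 0.999
gripper_force: 0.0
```

```bash
python3 -c "
from h import *
die(.617,.018,.04); die(.59,.26,.04,'top'); die(.617,.018,.03,'top');die(.61,-.334,.05,'top');die(.424,.34,.05,'top');print(pose()[1])
go(.532,.272,.22,1.424)"
```

```text
wrist [256. 163.] [233, 122, 47, 87, 3396] (array([0.6155, 0.0177]), 111.7, 56.8, np.float64(0.139))
top [171. 195.] [159, 176, 25, 39, 606] (array([0.5913, 0.2644]), 108.9, 56.2, np.float64(-0.146))
top [255. 190.] [244, 175, 23, 30, 445] (array([0.6057, 0.0179]), 87.7, 56.3, np.float64(0.136))
top [374. 184.] [360, 164, 30, 40, 599] (array([ 0.6119, -0.3334]), 109.7, 58.3, np.float64(0.289))
top [143. 253.] [131, 234, 25, 40, 643] (array([0.4247, 0.3437]), 108.7, 56.3, np.float64(-0.136))
[0.61401229 0.01757931 0.21943617]
turn [-0.     0.004  0.285] shift [-4.630e-02 -2.633e-01 -2.000e-04] q6 1.38 t 17.05
```

arm_command(rows=[0,0.004,0.285,-0.046,-0.263,0,1,0,0.004,0.285,-0.046,-0.263,0,1,0,0.004,0.285,-0.046,-0.263,0,1,0,0.004,0.285,-0.046,-0.263,0,1,0,0.004,0.285,-0.046,-0.263,0,1,0,0.004,0.285,-0.046,-0.263,0,1,0,0.004,0.285,-0.046,-0.263,0,1,0,0.004,0.285,-0.046,-0.263,0,1,0,0.004,0.285,-0.046,-0.263,0,1,0,0.004,0.285,-0.046,-0.263,0,1])

```text
time_s: 17.88
tool_pos: [0.5333, 0.271, 0.2208]
tcp_rot: [0.0, 0.997, -0.073, 0.001]
contact_force: [0.1, -0.8, 0.3]
opening: 1.001
gripper_force: 0.0
```

```bash
python3 -c "
from h import *
die(.591,.264,.05); go(.591,.264,.037,1.424)"
```

```text
wrist [256. 114.] [232, 69, 48, 93, 3719] (array([0.5932, 0.2634]), 106.6, 54.5, np.float64(-0.146))
turn [ 0.001 -0.003 -0.001] shift [ 0.0572 -0.0021  0.1842] q6 2.1 t 17.93
```

arm_command(rows=[0,0,0,0.059,-0.0013,0.08,1,0,0,0,0.059,-0.0013,0.08,1,0,0,0,0.059,-0.0013,0.08,1,0,0,0,0.059,-0.0013,0.184,1,0,0,0,0.059,-0.0013,0.184,1,0,0,0,0.059,-0.0013,0.184,1,0,0,0,0.059,-0.0013,0.184,0.5,0,0,0,0.059,-0.0013,0.184,0,0,0,0,0.059,-0.0013,0.184,0,0,0,0,0.059,-0.0013,0.184,0,0,0,0,0.059,-0.0013,0.184,0,0,0,0,0.059,-0.0013,0.184,0])

```text
time_s: 18.93
tool_pos: [0.5943, 0.2647, 0.0405]
tcp_rot: [-0.001, 0.997, -0.074, 0.004]
contact_force: [2.1, -4.6, 16.5]
opening: 0.178
gripper_force: 63.7
```

arm_command(rows=[0,0,0,0,0,-0.02,0,0,0,0,0,0,-0.06,0,0,0,0,0,0,-0.1,0,0,0,0,0,0,-0.12,0,0,0,0,0,0,-0.12,0,0,0,0,0,0,-0.12,0])

```text
time_s: 19.43
tool_pos: [0.5935, 0.2649, 0.1606]
tcp_rot: [-0.001, 0.997, -0.073, 0.004]
contact_force: [-0.7, -0.1, -3.9]
opening: 0.177
gripper_force: 60.6
```

```bash
python3 -c "
from h import *
go(*SL[1],.15,1.709)"
```

```text
turn [-0.002 -0.008 -0.285] shift [0.0426 0.1826 0.0104] q6 2.06 t 19.43
```

arm_command(rows=[0,-0.004,-0.285,0.043,0.1826,0.01,0,0,-0.004,-0.285,0.043,0.1826,0.01,0,0,-0.004,-0.285,0.043,0.1826,0.01,0,0,-0.004,-0.285,0.043,0.1826,0.01,0,0,-0.004,-0.285,0.043,0.1826,0.01,0,0,-0.004,-0.285,0.043,0.1826,0.01,0,0,-0.004,-0.285,0.043,0.1826,0.01,0,0,-0.004,-0.285,0.043,0.1826,0.01,0,0,-0.004,-0.285,0.043,0.1826,0.01,0,0,-0.004,-0.285,0.043,0.1826,0.01,0])

```text
time_s: 20.27
tool_pos: [0.6076, 0.0787, 0.1475]
tcp_rot: [-0.0, 0.998, 0.07, -0.0]
contact_force: [-1.1, -1.1, -3.2]
opening: 0.174
gripper_force: 60.6
```

```bash
python3 -c "
from h import *
go(*SL[1],.080,1.709)"
```

```text
turn [-0.     0.001  0.001] shift [0.0014 0.0009 0.0675] q6 1.48 t 20.27
```

arm_command(rows=[0,0,0,0.0025,0.001,0.03,0,0,0,0,0.0025,0.001,0.058,0,0,0,0,0.0025,0.001,0.064,0,0,0,0,0.0025,0.001,0.068,0,0,0,0,0.0025,0.001,0.072,0,0,0,0,0.0025,0.001,0.076,0,0,0,0,0.0025,0.001,0.08,0,0,0,0,0.0025,0.001,0.082,0,0,0,0,0.0025,0.001,0.082,0,0,0,0,0.0025,0.001,0.082,0])

```text
time_s: 21.1
tool_pos: [0.6128, 0.0771, 0.0743]
tcp_rot: [0.0, 0.998, 0.069, 0.002]
contact_force: [-24.8, -1.4, 41.2]
opening: 0.174
gripper_force: 67.2
```

arm_command(rows=[0,0,0,0,0,-0.04,0,0,0,0,0,0,-0.085,0,0,0,0,0,0,-0.085,0,0,0,0,0,0.04,-0.085,0,0,0,0,0,0.08,-0.085,0,0,0,0,0,0.12,-0.085,0,0,0,0,0,0.12,-0.085,0,0,0,0,0,0.12,-0.085,0,0,0,0,0,0.12,-0.085,0])

```text
time_s: 21.85
tool_pos: [0.6279, -0.0422, 0.1523]
tcp_rot: [-0.0, 0.998, 0.068, 0.001]
contact_force: [-0.3, 0.3, -2.5]
opening: 0.18
gripper_force: 60.9
```

```bash
python3 -c "
from h import *
go(*SL[3],.080,1.709)"
```

```text
turn [ 0.    -0.002 -0.001] shift [-0.0023 -0.0015  0.0723] q6 1.29 t 21.85
```

arm_command(rows=[0,0,0,-0.001,-0.0015,0.03,0,0,0,0,-0.001,-0.0015,0.062,0,0,0,0,-0.001,-0.0015,0.07,0,0,0,0,-0.001,-0.0015,0.074,0,0,0,0,-0.001,-0.0015,0.078,0,0,0,0,-0.001,-0.0015,0.081,0,0,0,0,-0.001,-0.0015,0.083,0,0,0,0,-0.001,-0.0015,0.083,0,0,0,0,-0.001,-0.0015,0.083,0])

```text
time_s: 22.6
tool_pos: [0.6281, -0.0406, 0.0712]
tcp_rot: [0.0, 0.998, 0.069, 0.002]
contact_force: [-0.4, 0.1, -3.0]
opening: 0.175
gripper_force: 61.0
```

arm_command(rows=[0,0,0,0,0,0.006,0,0,0,0,0,0,0.011,0,0,0,0,0,0,0.016,0,0,0,0,0,0,0.019,0,0,0,0,0,0,0.021,0,0,0,0,0,0,0.021,0,0,0,0,0,0,0.021,0])

```text
time_s: 23.18
tool_pos: [0.6265, -0.0409, 0.052]
tcp_rot: [0.0, 0.998, 0.069, 0.0]
contact_force: [-22.8, 1.9, 39.2]
opening: 0.179
gripper_force: 67.9
```

arm_command(rows=[0,0,0,0,0,-0.004,0,0,0,0,0,0,-0.004,0.4,0,0,0,0,0,-0.004,0.4,0,0,0,0,0,-0.004,0.4,0,0,0,0,0,-0.06,0.4,0,0,0,0,0,-0.17,0.4,0,0,0,0,0,-0.17,0.6,0,0,0,0,0,-0.17,1,0,0,0,0,0,-0.17,1,0,0,0,0,0,-0.17,1,0,0,0,0,0,-0.17,1])

```text
time_s: 24.1
tool_pos: [0.6258, -0.0408, 0.2163]
tcp_rot: [-0.0, 0.998, 0.069, -0.0]
contact_force: [0.2, -0.1, -0.3]
opening: 0.997
gripper_force: 0.0
```

```bash
python3 -c "
from h import *
die(.625,-.041,.09); die(.61,-.334,.06,'top');die(.424,.34,.06,'top');print(pose()[1])
go(.555,-.349,.22,1.855)"
```

```text
wrist [208. 164.] [182, 123, 50, 88, 3522] (array([0.6155, 0.0192]), 110.9, 57.2, np.float64(0.139))
wrist [257. 164.] [233, 123, 48, 88, 3613] (array([ 0.6239, -0.0411]), 110.9, 56.9, np.float64(0.139))
top [374. 184.] [360, 164, 30, 40, 603] (array([ 0.6119, -0.3335]), 109.7, 58.7, np.float64(0.289))
top [143. 253.] [131, 234, 25, 40, 644] (array([0.4247, 0.3437]), 108.7, 56.3, np.float64(-0.136))
[ 0.62468889 -0.04056262  0.2143023 ]
turn [-0.002  0.004 -0.146] shift [-0.1114  0.2959 -0.0056] q6 1.29 t 24.25
```

Both seated. Next die A (right).

arm_command(rows=[0,0,-0.146,-0.111,0.296,-0.005,1,0,0,-0.146,-0.111,0.296,-0.005,1,0,0,-0.146,-0.111,0.296,-0.005,1,0,0,-0.146,-0.111,0.296,-0.005,1,0,0,-0.146,-0.111,0.296,-0.005,1,0,0,-0.146,-0.111,0.296,-0.005,1,0,0,-0.146,-0.111,0.296,-0.005,1,0,0,-0.146,-0.111,0.296,-0.005,1,0,0,-0.146,-0.111,0.296,-0.005,1,0,0,-0.146,-0.111,0.296,-0.005,1,0,0,-0.146,-0.111,0.296,-0.005,1])

```text
time_s: 25.17
tool_pos: [0.5563, -0.3483, 0.2205]
tcp_rot: [-0.001, 0.99, 0.141, -0.001]
contact_force: [-0.5, 0.7, 0.6]
opening: 1.0
gripper_force: 0.0
```

```bash
python3 -c "
from h import *
die(.611,-.334,.06); go(.611,-.334,.037,1.855)"
```

```text
wrist [261. 115.] [238, 70, 48, 94, 3758] (array([ 0.6136, -0.3373]), 108.1, 54.8, np.float64(0.28))
turn [-0.002  0.001  0.   ] shift [0.0561 0.0023 0.1839] q6 0.65 t 25.22
```

arm_command(rows=[0,0,0.004,0.0577,0.006,0.08,1,0,0,0.004,0.0577,0.006,0.08,1,0,0,0.004,0.0577,0.006,0.08,1,0,0,0.004,0.0577,0.006,0.184,1,0,0,0.004,0.0577,0.006,0.184,1,0,0,0.004,0.0577,0.006,0.184,1,0,0,0.004,0.0577,0.006,0.184,0.5,0,0,0.004,0.0577,0.006,0.184,0,0,0,0.004,0.0577,0.006,0.184,0,0,0,0.004,0.0577,0.006,0.184,0,0,0,0.004,0.0577,0.006,0.184,0,0,0,0.004,0.0577,0.006,0.184,0])

```text
time_s: 26.22
tool_pos: [0.6151, -0.3394, 0.0407]
tcp_rot: [0.001, 0.99, 0.139, 0.001]
contact_force: [1.8, 7.2, 15.6]
opening: 0.179
gripper_force: 63.8
```

arm_command(rows=[0,0,0,0,0,-0.02,0,0,0,0,0,0,-0.06,0,0,0,0,0,0,-0.1,0,0,0,0,0,0,-0.14,0,0,0,0,0,0,-0.14,0,0,0,0,0,0,-0.14,0])

```text
time_s: 26.72
tool_pos: [0.6159, -0.3404, 0.1837]
tcp_rot: [0.003, 0.99, 0.139, 0.003]
contact_force: [-0.3, 0.6, -4.6]
opening: 0.177
gripper_force: 60.6
```

```bash
python3 -c "
from h import *
go(*SL[4],.15,1.709);go(*SL[1],.16,1.709)"
```

```text
turn [ 0.006 -0.006  0.141] shift [ 0.0831 -0.226   0.0327] q6 0.71 t 26.72
turn [ 0.006 -0.006  0.141] shift [ 0.1087 -0.4042  0.0217] q6 0.71 t 26.72
```

arm_command(rows=[0.004,-0.004,0.141,0.1087,-0.4042,0.02,0,0.004,-0.004,0.141,0.1087,-0.4042,0.02,0,0.004,-0.004,0.141,0.1087,-0.4042,0.02,0,0.004,-0.004,0.141,0.1087,-0.4042,0.02,0,0.004,-0.004,0.141,0.1087,-0.4042,0.02,0,0.004,-0.004,0.141,0.1087,-0.4042,0.02,0,0.004,-0.004,0.141,0.1087,-0.4042,0.02,0,0.004,-0.004,0.141,0.1087,-0.4042,0.02,0,0.004,-0.004,0.141,0.1087,-0.4042,0.02,0,0.004,-0.004,0.141,0.1087,-0.4042,0.02,0,0.004,-0.004,0.141,0.1087,-0.4042,0.02,0,0.004,-0.004,0.141,0.1087,-0.4042,0.02,0])

```text
time_s: 27.72
tool_pos: [0.6048, 0.0825, 0.1558]
tcp_rot: [-0.002, 0.997, 0.072, -0.004]
contact_force: [-0.2, -0.7, -3.6]
opening: 0.18
gripper_force: 61.0
```

arm_command(rows=[0,0,0,0,0,0.02,0,0,0,0,0,0,0.02,0,0,0,0,0,0,0.02,0,0,0,0,0,0,0.02,0])

```text
time_s: 28.05
tool_pos: [0.6061, 0.0785, 0.1377]
tcp_rot: [-0.002, 0.998, 0.069, -0.003]
contact_force: [0.2, 0.1, -2.6]
opening: 0.177
gripper_force: 60.8
```

```bash
python3 -c "
from h import *
go(*SL[1],.080,1.709)"
```

```text
turn [-0.004  0.006 -0.001] shift [0.0032 0.0011 0.0577] q6 1.48 t 28.05
```

arm_command(rows=[-0.003,0.004,0,0.004,0.001,0.03,0,-0.003,0.004,0,0.004,0.001,0.048,0,-0.003,0.004,0,0.004,0.001,0.056,0,-0.003,0.004,0,0.004,0.001,0.06,0,-0.003,0.004,0,0.004,0.001,0.064,0,-0.003,0.004,0,0.004,0.001,0.068,0,-0.003,0.004,0,0.004,0.001,0.068,0,-0.003,0.004,0,0.004,0.001,0.068,0])

```text
time_s: 28.72
tool_pos: [0.6122, 0.0794, 0.0747]
tcp_rot: [-0.0, 0.998, 0.069, 0.002]
contact_force: [-9.5, -0.6, 14.1]
opening: 0.176
gripper_force: 63.5
```

arm_command(rows=[0,0,0,0,0,-0.04,0,0,0,0,0,0,-0.085,0,0,0,0,0,0,-0.085,0,0,0,0,0,0.18,-0.085,0,0,0,0,0,0.18,-0.085,0,0,0,0,0,0.18,-0.085,0,0,0,0,0,0.18,-0.085,0,0,0,0,0,0.18,-0.085,0,0,0,0,0,0.18,-0.085,0,0,0,0,0,0.18,-0.085,0,0,0,0,0,0.18,-0.085,0])

```text
time_s: 29.63
tool_pos: [0.6356, -0.0981, 0.1559]
tcp_rot: [-0.0, 0.998, 0.069, 0.0]
contact_force: [-0.0, 0.8, -2.8]
opening: 0.178
gripper_force: 61.1
```

```bash
python3 -c "
from h import *
go(*SL[4],.080,1.709)"
```

```text
turn [-0.001 -0.001  0.001] shift [-0.0023  0.0021  0.0759] q6 1.2 t 29.63
```

arm_command(rows=[0,0,0,-0.0005,0.0005,0,0,0,0,0,-0.0005,0.0005,0.03,0,0,0,0,-0.0005,0.0005,0.065,0,0,0,0,-0.0005,0.0005,0.073,0,0,0,0,-0.0005,0.0005,0.077,0,0,0,0,-0.0005,0.0005,0.081,0,0,0,0,-0.0005,0.0005,0.086,0,0,0,0,-0.0005,0.0005,0.086,0,0,0,0,-0.0005,0.0005,0.086,0])

```text
time_s: 30.38
tool_pos: [0.6373, -0.0994, 0.0744]
tcp_rot: [0.0, 0.998, 0.07, 0.003]
contact_force: [-7.2, 1.9, 13.0]
opening: 0.174
gripper_force: 63.4
```

arm_command(rows=[0,0,0,-0.003,0,0,0,0,0,0,-0.003,0.0015,0,0,0,0,0,-0.003,0.003,0,0,0,0,0,-0.003,0.003,0,0,0,0,0,-0.003,0.001,0,0,0,0,0,-0.003,-0.001,0,0,0,0,0,-0.003,-0.003,0,0,0,0,0,-0.003,-0.003,0,0,0,0,0,-0.003,0,0,0,0,0,0,-0.003,0,0,0])

```text
time_s: 31.22
tool_pos: [0.6355, -0.0996, 0.0744]
tcp_rot: [0.0, 0.998, 0.07, 0.004]
contact_force: [-1.0, 2.6, 7.2]
opening: 0.181
gripper_force: 63.0
```

arm_command(rows=[0,0,0,0.003,0,-0.04,0,0,0,0,0.003,0,-0.04,0,0,0,0,0.003,0.06,-0.04,0,0,0,0,0.003,0.06,-0.04,0,0,0,0,0.003,0.06,-0.04,0,0,0,0,0.003,0.06,-0.04,0])

```text
time_s: 31.72
tool_pos: [0.6445, -0.1601, 0.1115]
tcp_rot: [0.0, 0.998, 0.069, 0.002]
contact_force: [0.3, 1.6, -3.2]
opening: 0.179
gripper_force: 61.2
```

```bash
python3 -c "
from h import *
go(*SL[5],.080,1.709)"
```

```text
turn [ 0.001 -0.003 -0.001] shift [-0.0026 -0.0005  0.0315] q6 1.11 t 31.72
```

arm_command(rows=[0,0,0,-0.001,-0.0002,0.02,0,0,0,0,-0.001,-0.0002,0.032,0,0,0,0,-0.001,-0.0002,0.036,0,0,0,0,-0.001,-0.0002,0.04,0,0,0,0,-0.001,-0.0002,0.042,0,0,0,0,-0.001,-0.0002,0.042,0,0,0,0,-0.001,-0.0002,0.042,0])

```text
time_s: 32.3
tool_pos: [0.6436, -0.1587, 0.074]
tcp_rot: [0.001, 0.998, 0.07, 0.001]
contact_force: [-18.9, 1.5, 36.4]
opening: 0.176
gripper_force: 67.6
```

arm_command(rows=[0,0,0,0,0,-0.03,0,0,0,0,0,0,-0.06,0,0,0,0,0,0,-0.06,0,0,0,0,0,0,-0.06,0,0,0,0,0,0,-0.06,0])

```text
time_s: 32.72
tool_pos: [0.6417, -0.1579, 0.1262]
tcp_rot: [-0.001, 0.998, 0.07, -0.001]
contact_force: [-0.7, 0.2, -3.8]
opening: 0.177
gripper_force: 61.5
```

Run:
```python
from h import *
print(pose()[1])
w=cap('wrist')['frame'];s=cap('side');u=proj(s,[.642,-.16,.07])[0].astype(int)
c=s['frame'][u[1]-60:u[1]+60,u[0]-50:u[0]+50]
a=cv2.resize(w,(420,315));b=cv2.resize(c,None,fx=3.7,fy=3.7,interpolation=cv2.INTER_CUBIC)
im=np.zeros((450,800,3),np.uint8);im[:315,:420]=a;im[:444,425:795]=b
cv2.imwrite('pics/x9.png',im)
```

```text
[ 0.64171243 -0.15790505  0.12617193]
```

View pics/x9.png

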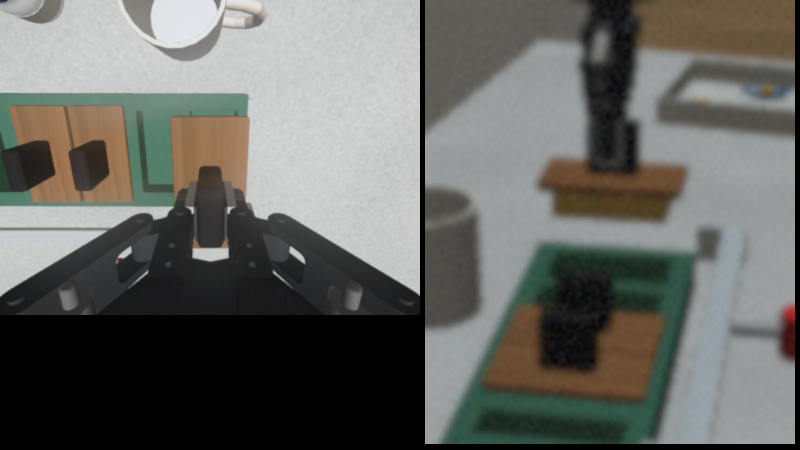

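Run:
```python
from h import *
c=cap('wrist');o,p,r=pose();print(p,-c["extrinsics"][:3,:3].T@c["extrinsics"][:3,3])
a=.138;X=np.array([np.cos(a),np.sin(a)]);Y=np.array([-X[1],X[0]]);O=np.array([.6255,-.041])
h=cv2.cvtColor(c["frame"],cv2.COLOR_BGR2HSV);H,S,V=cv2.split(h)
g=(H>60)&(H<95)&(S>38);b=(H<20)&(S>45)&(V>30)
def R2(px,z): P=unp(c,px,z)-O;return np.round(np.c_[P@X,P@Y],4).tolist()
for row in(130,):
    xs=np.where(g[row])[0];print("green row",row,xs.min(),xs.max(),R2([xs.max()+.5,row],.034))
for row in(160,180,200):
    xs=np.where(b[row,200:320])[0]+200;z=p[2]-.0107;print("cap",row,xs.min(),xs.max(),R2([[xs.min(),row],[xs.max()+1,row]],z))
ys=np.where(b[:200,230])[0];print("cap top row",ys.min(),R2([230,ys.min()],z), "green top",np.where(g[:,290])[0].min() if g[:,290].any() else None)
print("tcp rack",(p[:2]-O)@X,(p[:2]-O)@Y)
# slot edges: dark profile row 160 between caps
print(V[190,160:215].tolist())
```

```text
[ 0.64064917 -0.15797647  0.12441905] [ 0.7143632  -0.14753366  0.26563167]
green row 130 0 301 [[0.0525, -0.1554]]
cap 160 209 302 [[0.0426, -0.0903], [0.0428, -0.1442]]
cap 180 210 301 [[0.0307, -0.0903], [0.0309, -0.1442]]
cap 200 211 300 [[0.0183, -0.0904], [0.0184, -0.1443]]
cap top row 142 [[0.0529, -0.1026]] green top 114
tcp rack -0.001086416565664365 -0.11794834543524367
[128, 127, 128, 127, 127, 127, 127, 127, 127, 123, 102, 77, 74, 76, 74, 73, 74, 87, 111, 125, 127, 127, 128, 126, 127, 127, 127, 125, 126, 125, 126, 126, 127, 127, 128, 128, 128, 128, 129, 129, 128, 127, 126, 126, 127, 127, 127, 128, 127, 122, 144, 152, 153, 153, 154]
```

```bash
python3 -c "
from h import *
go(.6431,-.1603,.080,1.709)"
```

```text
turn [-0.003  0.004  0.001] shift [0.0023 0.0028 0.0444] q6 1.11 t 32.87
```

arm_command(rows=[-0.003,0.004,0.001,0.0023,0.0028,0.03,0,-0.003,0.004,0.001,0.0023,0.0028,0.044,0,-0.003,0.004,0.001,0.0023,0.0028,0.044,0,-0.003,0.004,0.001,0.0023,0.0028,0.044,0])

```text
time_s: 33.2
tool_pos: [0.6424, -0.1603, 0.08]
tcp_rot: [-0.0, 0.998, 0.069, -0.001]
contact_force: [-0.5, -0.4, -3.7]
opening: 0.176
gripper_force: 61.2
```

arm_command(rows=[0,0,0,0,0,0.003,0,0,0,0,0,0,0.004,0,0,0,0,0,0,0.004,0])

```text
time_s: 33.45
tool_pos: [0.6453, -0.1613, 0.0799]
tcp_rot: [0.001, 0.998, 0.069, 0.003]
contact_force: [0.4, -0.1, -3.4]
opening: 0.17
gripper_force: 61.3
```

arm_command(rows=[0,0,0,0,0,0.002,0,0,0,0,0,0,0.003,0,0,0,0,0,0,0.003,0])

```text
time_s: 33.7
tool_pos: [0.6447, -0.1611, 0.076]
tcp_rot: [0.001, 0.998, 0.069, 0.002]
contact_force: [-0.2, 0.8, -2.9]
opening: 0.177
gripper_force: 61.3
```

arm_command(rows=[0,0,0,0,0,0.002,0,0,0,0,0,0,0.003,0,0,0,0,0,0,0.003,0])

```text
time_s: 33.95
tool_pos: [0.6445, -0.1611, 0.0725]
tcp_rot: [0.001, 0.998, 0.069, 0.002]
contact_force: [-0.0, -0.1, -3.5]
opening: 0.177
gripper_force: 61.3
```

arm_command(rows=[0,0,0,0,0,0.003,0,0,0,0,0,0,0.006,0,0,0,0,0,0,0.009,0,0,0,0,0,0,0.009,0])

```text
time_s: 34.28
tool_pos: [0.6441, -0.161, 0.0628]
tcp_rot: [0.001, 0.998, 0.069, 0.001]
contact_force: [-0.5, 0.0, -3.3]
opening: 0.178
gripper_force: 61.3
```

arm_command(rows=[0,0,0,0,0,0.003,0,0,0,0,0,0,0.006,0,0,0,0,0,0,0.009,0,0,0,0,0,0,0.009,0])

```text
time_s: 34.62
tool_pos: [0.6443, -0.161, 0.0539]
tcp_rot: [0.001, 0.998, 0.069, 0.001]
contact_force: [-1.1, 0.6, -4.3]
opening: 0.171
gripper_force: 61.3
```

arm_command(rows=[0,0,0,0,0.003,-0.003,0,0,0,0,0,0.006,-0.003,0,0,0,0,0,0.006,-0.003,0,0,0,0,0,0.006,-0.003,0])

```text
time_s: 34.95
tool_pos: [0.6442, -0.1629, 0.057]
tcp_rot: [-0.003, 0.998, 0.069, 0.0]
contact_force: [-5.3, 16.6, -1.1]
opening: 0.175
gripper_force: 62.0
```

arm_command(rows=[0,0,0,0,-0.006,0,0,0,0,0,0,-0.012,0,0,0,0,0,0,-0.012,0,0,0,0,0,0,-0.012,0,0])

```text
time_s: 35.28
tool_pos: [0.6443, -0.1583, 0.0587]
tcp_rot: [0.004, 0.998, 0.069, 0.002]
contact_force: [0.3, -10.4, -6.1]
opening: 0.176
gripper_force: 61.0
```

arm_command(rows=[0,0,0,0,0.006,0,0,0,0,0,0,0.006,0.004,0,0,0,0,0,0.006,0.004,0,0,0,0,0,0.006,0.004,0.4,0,0,0,0,0.006,0.004,0.4,0,0,0,0,0.006,0.004,0.4,0,0,0,0,0.006,-0.05,0.4,0,0,0,0,0.006,-0.07,0.4,0,0,0,0,0.006,-0.07,0.4,0,0,0,0,0.006,-0.07,0.4])

```text
time_s: 36.12
tool_pos: [0.6473, -0.162, 0.1326]
tcp_rot: [0.003, 0.998, 0.069, 0.006]
contact_force: [0.6, 0.8, -0.5]
opening: 0.402
gripper_force: 0.0
```

```bash
python3 -c "
from h import *
go(.6255,-.041,.054,1.709)"
```

```text
turn [ 0.006 -0.011 -0.   ] shift [-0.0058 -0.1233  0.0778] q6 1.11 t 36.12
```

arm_command(rows=[0.003,-0.006,0,-0.005,-0.1225,0,0.4,0.003,-0.006,0,-0.005,-0.1225,0,0.4,0.003,-0.006,0,-0.005,-0.1225,0,0.4,0.003,-0.006,0,-0.005,-0.1225,0,0.4,0.003,-0.006,0,-0.005,-0.1225,0,0.4,0.003,-0.006,0,-0.005,-0.1225,0.04,0.4,0.003,-0.006,0,-0.005,-0.1225,0.073,0.4,0.003,-0.006,0,-0.005,-0.1225,0.073,0.4,0.003,-0.006,0,-0.005,-0.1225,0.073,0,0.003,-0.006,0,-0.005,-0.1225,0.073,0,0.003,-0.006,0,-0.005,-0.1225,0.073,0,0.003,-0.006,0,-0.005,-0.1225,0.073,0])

```text
time_s: 37.12
tool_pos: [0.6246, -0.0411, 0.057]
tcp_rot: [0.0, 0.998, 0.069, 0.001]
contact_force: [-0.2, 0.1, -2.2]
opening: 0.177
gripper_force: 59.9
```

arm_command(rows=[0,0,0,0,0.003,-0.003,0,0,0,0,0,0.006,-0.003,0,0,0,0,0,0.006,-0.003,0,0,0,0,0,0.006,-0.003,0])

```text
time_s: 37.45
tool_pos: [0.6241, -0.0439, 0.0591]
tcp_rot: [-0.002, 0.998, 0.069, -0.001]
contact_force: [-4.5, 11.7, 3.1]
opening: 0.179
gripper_force: 61.3
```

arm_command(rows=[0,0,0,0,-0.006,0,0,0,0,0,0,-0.012,0,0,0,0,0,0,-0.012,0,0,0,0,0,0,-0.012,0,0])

```text
time_s: 37.78
tool_pos: [0.6236, -0.0397, 0.0596]
tcp_rot: [0.004, 0.998, 0.068, 0.0]
contact_force: [0.5, -18.6, -0.6]
opening: 0.176
gripper_force: 61.6
```

arm_command(rows=[0,0,0,0,0.006,0,0,0,0,0,0,0.006,0.004,0,0,0,0,0,0.006,0.004,0,0,0,0,0,0.006,0.004,0.4,0,0,0,0,0.006,0.004,0.4,0,0,0,0,0.006,0.004,0.4,0,0,0,0,0.006,-0.05,0.4,0,0,0,0,0.006,-0.16,0.4,0,0,0,0,0.006,-0.16,0.4,0,0,0,0,0.006,-0.16,1,0,0,0,0,0.006,-0.16,1,0,0,0,0,0.006,-0.16,1])

```text
time_s: 38.78
tool_pos: [0.6256, -0.0405, 0.222]
tcp_rot: [0.0, 0.998, 0.069, 0.003]
contact_force: [0.2, -0.7, -0.5]
opening: 0.815
gripper_force: 0.0
```

```bash
python3 -c "
from h import *
die(.424,.34,.08,'top'); go(.3655,.353,.22,1.434)"
```

```text
top [143. 253.] [131, 234, 25, 40, 638] (array([0.4245, 0.3435]), 108.5, 55.8, np.float64(-0.135))
turn [-0.    -0.     0.275] shift [-0.202  -0.4252 -0.0011] q6 1.29 t 38.83
```

arm_command(rows=[0,0,0.275,-0.202,-0.425,0,1,0,0,0.275,-0.202,-0.425,0,1,0,0,0.275,-0.202,-0.425,0,1,0,0,0.275,-0.202,-0.425,0,1,0,0,0.275,-0.202,-0.425,0,1,0,0,0.275,-0.202,-0.425,0,1,0,0,0.275,-0.202,-0.425,0,1,0,0,0.275,-0.202,-0.425,0,1,0,0,0.275,-0.202,-0.425,0,1,0,0,0.275,-0.202,-0.425,0,1,0,0,0.275,-0.202,-0.425,0,1,0,0,0.275,-0.202,-0.425,0,1])

```text
time_s: 39.83
tool_pos: [0.3605, 0.3558, 0.2161]
tcp_rot: [0.0, 0.998, -0.067, -0.003]
contact_force: [-0.2, 0.0, 0.4]
opening: 1.0
gripper_force: 0.0
```

arm_command(rows=[0,0,0,0,0,0,1,0,0,0,0,0,0,1,0,0,0,0,0,0,1])

```text
time_s: 40.08
tool_pos: [0.3651, 0.3515, 0.2172]
tcp_rot: [0.001, 0.998, -0.069, -0.002]
contact_force: [-0.3, -0.3, 0.6]
opening: 0.999
gripper_force: 0.0
```

```bash
python3 -c "
from h import *
die(.425,.343,.06); go(.425,.343,.037,1.434)"
```

```text
wrist [256. 112.] [233, 66, 48, 95, 3869] (array([0.4261, 0.343 ]), 107.3, 54.8, np.float64(-0.135))
turn [ 0.001  0.003 -0.002] shift [ 0.0607 -0.0002  0.1803] q6 2.37 t 40.13
```

arm_command(rows=[0,0.003,0,0.0617,0,0.08,1,0,0.003,0,0.0617,0,0.08,1,0,0.003,0,0.0617,0,0.08,1,0,0.003,0,0.0617,0,0.18,1,0,0.003,0,0.0617,0,0.18,1,0,0.003,0,0.0617,0,0.18,1,0,0.003,0,0.0617,0,0.18,0.5,0,0.003,0,0.0617,0,0.18,0,0,0.003,0,0.0617,0,0.18,0,0,0.003,0,0.0617,0,0.18,0,0,0.003,0,0.0617,0,0.18,0,0,0.003,0,0.0617,0,0.18,0])

```text
time_s: 41.13
tool_pos: [0.4268, 0.3448, 0.0401]
tcp_rot: [-0.001, 0.998, -0.069, 0.002]
contact_force: [-0.3, -5.3, 0.5]
opening: 0.179
gripper_force: 61.8
```

arm_command(rows=[0,0,0,0,0,-0.02,0,0,0,0,0,0,-0.06,0,0,0,0,0,0,-0.1,0,0,0,0,0,0,-0.125,0,0,0,0,0,0,-0.125,0,0,0,0,0,0,-0.125,0])

```text
time_s: 41.63
tool_pos: [0.4266, 0.3451, 0.1653]
tcp_rot: [-0.001, 0.998, -0.068, 0.002]
contact_force: [-0.5, -1.4, -4.8]
opening: 0.181
gripper_force: 61.3
```

```bash
python3 -c "
from h import *
go(*SL[1],.15,1.709)"
```

```text
turn [-0.002 -0.004 -0.275] shift [0.2171 0.2397 0.0154] q6 2.29 t 41.63
```

arm_command(rows=[0,-0.002,-0.275,0.217,0.24,0.015,0,0,-0.002,-0.275,0.217,0.24,0.015,0,0,-0.002,-0.275,0.217,0.24,0.015,0,0,-0.002,-0.275,0.217,0.24,0.015,0,0,-0.002,-0.275,0.217,0.24,0.015,0,0,-0.002,-0.275,0.217,0.24,0.015,0,0,-0.002,-0.275,0.217,0.24,0.015,0,0,-0.002,-0.275,0.217,0.24,0.015,0,0,-0.002,-0.275,0.217,0.24,0.015,0,0,-0.002,-0.275,0.217,0.24,0.015,0,0,-0.002,-0.275,0.217,0.24,0.015,0,0,-0.002,-0.275,0.217,0.24,0.015,0])

```text
time_s: 42.63
tool_pos: [0.6062, 0.0778, 0.1465]
tcp_rot: [-0.0, 0.998, 0.069, -0.002]
contact_force: [0.0, 0.6, -4.1]
opening: 0.176
gripper_force: 61.6
```

```bash
python3 -c "
from h import *
go(*SL[1],.080,1.709)"
```

```text
turn [-0.001  0.005  0.001] shift [0.0031 0.0002 0.0665] q6 1.48 t 42.63
```

arm_command(rows=[0,0.004,0,0.003,0.0005,0.035,0,0,0.004,0,0.003,0.0005,0.064,0,0,0.004,0,0.003,0.0005,0.066,0,0,0.004,0,0.003,0.0005,0.066,0,0,0.004,0,0.003,0.0005,0.07,0,0,0.004,0,0.003,0.0005,0.072,0,0,0.004,0,0.003,0.0005,0.074,0,0,0.004,0,0.003,0.0005,0.076,0,0,0.004,0,0.003,0.0005,0.078,0,0,0.004,0,0.003,0.0005,0.078,0,0,0.004,0,0.003,0.0005,0.078,0])

```text
time_s: 43.55
tool_pos: [0.6121, 0.0768, 0.0741]
tcp_rot: [-0.0, 0.998, 0.069, 0.003]
contact_force: [-8.8, -0.9, 14.0]
opening: 0.178
gripper_force: 64.4
```

arm_command(rows=[0,0,0,0,0.001,-0.002,0,0,0,0,0,0.003,-0.002,0,0,0,0,0,0.003,-0.002,0,0,0,0,0,0.001,-0.002,0,0,0,0,0,-0.001,-0.002,0,0,0,0,0,-0.003,-0.002,0,0,0,0,0,-0.003,-0.002,0,0,0,0,0,0,-0.002,0,0,0,0,0,0,0,0])

```text
time_s: 44.3
tool_pos: [0.6123, 0.0771, 0.074]
tcp_rot: [-0.001, 0.998, 0.069, 0.003]
contact_force: [-16.6, 2.2, 37.3]
opening: 0.175
gripper_force: 67.6
```

arm_command(rows=[0,0,0,0,0,-0.04,0,0,0,0,0,0,-0.085,0,0,0,0,0,0,-0.085,0,0,0,0,0,0.18,-0.085,0,0,0,0,0,0.18,-0.085,0,0,0,0,0,0.18,-0.085,0,0,0,0,0,0.18,-0.085,0,0,0,0,0,0.18,-0.085,0,0,0,0,0,0.18,-0.085,0,0,0,0,0,0.18,-0.085,0,0,0,0,0,0.18,-0.085,0,0,0,0,0,0.18,-0.085,0])

```text
time_s: 45.3
tool_pos: [0.635, -0.1004, 0.1549]
tcp_rot: [-0.0, 0.998, 0.069, 0.001]
contact_force: [0.1, -0.2, -5.1]
opening: 0.173
gripper_force: 62.3
```

```bash
python3 -c "
from h import *
go(.6337,-.101,.080,1.709)"
```

```text
turn [-0.001 -0.002  0.001] shift [-0.0015  0.0005  0.0749] q6 1.19 t 45.3
```

arm_command(rows=[0,-0.002,0,-0.001,0.0008,0.035,0,0,-0.002,0,-0.001,0.0008,0.07,0,0,-0.002,0,-0.001,0.0008,0.075,0,0,-0.002,0,-0.001,0.0008,0.075,0,0,-0.002,0,-0.001,0.0008,0.077,0,0,-0.002,0,-0.001,0.0008,0.079,0,0,-0.002,0,-0.001,0.0008,0.081,0,0,-0.002,0,-0.001,0.0008,0.083,0,0,-0.002,0,-0.001,0.0008,0.085,0,0,-0.002,0,-0.001,0.0008,0.085,0])

```text
time_s: 46.13
tool_pos: [0.636, -0.1026, 0.0738]
tcp_rot: [0.0, 0.998, 0.069, 0.002]
contact_force: [-6.3, 2.1, 10.5]
opening: 0.178
gripper_force: 64.5
```

arm_command(rows=[0,0,0,-0.001,-0.0015,-0.008,0,0,0,0,-0.001,-0.0015,-0.008,0,0,0,0,-0.001,-0.0015,-0.008,0,0,0,0,-0.001,-0.0015,-0.006,0,0,0,0,-0.001,-0.0015,-0.004,0,0,0,0,-0.001,-0.0015,-0.002,0,0,0,0,-0.001,-0.0015,0,0,0,0,0,-0.001,-0.0015,0,0])

```text
time_s: 46.8
tool_pos: [0.6326, -0.101, 0.0691]
tcp_rot: [-0.0, 0.998, 0.069, -0.0]
contact_force: [-0.7, -0.1, -4.8]
opening: 0.177
gripper_force: 62.3
```

arm_command(rows=[0,0,0,0,0,0.004,0,0,0,0,0,0,0.008,0,0,0,0,0,0,0.012,0,0,0,0,0,0,0.015,0,0,0,0,0,0,0.016,0,0,0,0,0,0,0.016,0])

```text
time_s: 47.3
tool_pos: [0.6329, -0.101, 0.0536]
tcp_rot: [-0.0, 0.998, 0.069, -0.0]
contact_force: [0.7, 0.0, -5.4]
opening: 0.173
gripper_force: 62.3
```

arm_command(rows=[0,0,0,0,0.003,-0.003,0,0,0,0,0,0.006,-0.003,0,0,0,0,0,0.006,-0.003,0,0,0,0,0,0.006,-0.003,0])

```text
time_s: 47.63
tool_pos: [0.633, -0.1032, 0.0569]
tcp_rot: [-0.003, 0.998, 0.069, -0.001]
contact_force: [-4.4, 15.9, -2.8]
opening: 0.18
gripper_force: 62.6
```

arm_command(rows=[0,0,0,0,-0.006,0,0,0,0,0,0,-0.012,0,0,0,0,0,0,-0.012,0,0,0,0,0,0,-0.012,0,0])

```text
time_s: 47.97
tool_pos: [0.633, -0.0992, 0.058]
tcp_rot: [0.003, 0.998, 0.068, 0.001]
contact_force: [0.3, -14.0, -9.1]
opening: 0.172
gripper_force: 62.2
```

arm_command(rows=[0,0,0,0,0.006,0,0,0,0,0,0,0.006,0.004,0,0,0,0,0,0.006,0.005,0,0,0,0,0,0.006,0.005,0.4,0,0,0,0,0.006,0.005,0.4,0,0,0,0,0.006,0.005,0.4,0,0,0,0,0.006,-0.05,0.4,0,0,0,-0.04,0.006,-0.2,0.4,0,0,0,-0.08,-0.04,-0.2,0.4,0,0,0,-0.08,-0.04,-0.2,1,0,0,0,-0.08,-0.04,-0.2,1,0,0,0,-0.08,-0.04,-0.2,1])

```text
time_s: 48.97
tool_pos: [0.5476, -0.0659, 0.2628]
tcp_rot: [0.001, 0.998, 0.069, 0.003]
contact_force: [-0.5, -0.9, 0.8]
opening: 0.808
gripper_force: 0.0
```

Run:
```python
from h import *
print(pose()[1])
c=cap('wrist','w10.png');h=cv2.cvtColor(c["frame"],cv2.COLOR_BGR2HSV);H,S,V=cv2.split(h)
m=((H<20)&(S>45)&(V>30)&(V<200)).astype(np.uint8);k,l,s,ce=cv2.connectedComponentsWithStats(m)
for i in range(1,k):
    if s[i,4]>300:
        ys,xs=np.where(l==i);print(np.round(ce[i]),s[i,4],rect(unp(c,np.c_[xs,ys],.042)))
t=cap('top');H,S,V=cv2.split(cv2.cvtColor(t["frame"],cv2.COLOR_BGR2HSV))
m=((H<8)|(H>172))&(S>120)&(V>80);m[:190]=0;m[260:]=0;m[:,:230]=0;m[:,330:]=0
ys,xs=np.where(m);print("knob",len(xs),unp(t,[xs.mean(),ys.mean()],.067))
go(.470,-.0635,.2,1.709)
```

```text
[ 0.54755915 -0.06587453  0.26277675]
[245.  96.] 3659 (array([ 0.6278, -0.0407]), 107.3, 55.2, np.float64(0.139))
[200.  98.] 3411 (array([0.6172, 0.0172]), 107.7, 55.2, np.float64(0.139))
[338.  97.] 3343 (array([ 0.6433, -0.1599]), 107.5, 55.7, np.float64(0.139))
[292.  99.] 3475 (array([ 0.6332, -0.1007]), 106.6, 55.6, np.float64(0.139))
[247. 215.] 353 (array([ 0.4697, -0.0625]), 35.8, 27.7, np.float64(0.139))
knob 67 [[ 0.47370587 -0.0603663 ]]
turn [ 0.003 -0.01   0.001] shift [-0.0786 -0.0137  0.0633] q6 1.22 t 49.07
```

View pics/w10.png

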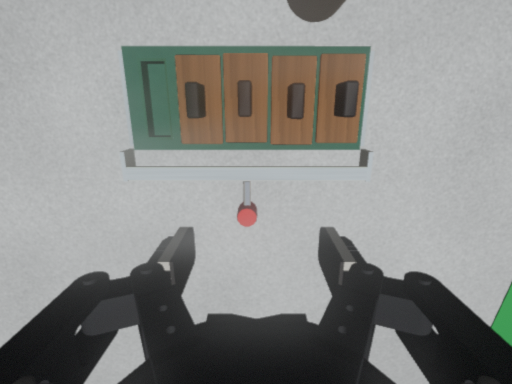

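arm_command(rows=[0.002,-0.008,0,-0.0735,-0.013,0.06,1,0.002,-0.008,0,-0.0735,-0.013,0.06,1,0.002,-0.008,0,-0.0735,-0.013,0.06,1,0.002,-0.008,0,-0.0735,-0.013,0.06,1,0.002,-0.008,0,-0.0735,-0.013,0.06,1,0.002,-0.008,0,-0.0735,-0.013,0.06,1])

```text
time_s: 49.57
tool_pos: [0.4749, -0.0641, 0.1989]
tcp_rot: [-0.0, 0.998, 0.069, -0.002]
contact_force: [-0.2, 0.7, -0.4]
opening: 0.997
gripper_force: 0.0
```

```bash
python3 -c "
from h import *
go(.4735,-.0628,.037,1.709)"
```

```text
turn [-0.001  0.004 -0.   ] shift [-0.0005 -0.0013  0.1619] q6 1.19 t 49.57
```

arm_command(rows=[0,0,0,0,-0.001,0.08,1,0,0,0,0,-0.001,0.08,1,0,0,0,0,-0.001,0.161,1,0,0,0,0,-0.001,0.161,1,0,0,0,0,-0.001,0.161,1,0,0,0,0,-0.001,0.161,1,0,0,0,0,-0.001,0.161,0.1,0,0,0,0,-0.001,0.161,0.1,0,0,0,0,-0.001,0.161,0.1,0,0,0,0,-0.001,0.161,0.1,0,0,0,0,-0.001,0.161,0.1,0,0,0,0,-0.001,0.161,0.1])

```text
time_s: 50.57
tool_pos: [0.4733, -0.0631, 0.0382]
tcp_rot: [-0.0, 0.998, 0.069, -0.002]
contact_force: [-1.6, -1.4, 8.5]
opening: 0.312
gripper_force: 58.5
```

arm_command(rows=[0,0,0,0.01,0,0,0.1,0,0,0,0.02,0,0,0.1,0,0,0,0.03,0,0,0.1,0,0,0,0.038,0,0,0.1,0,0,0,0.044,0,0,0.1,0,0,0,0.047,0,0,0.1,0,0,0,0.049,0,0,0.1,0,0,0,0.049,0,0,0.1,0,0,0,0.049,0,0,0.1])

```text
time_s: 51.32
tool_pos: [0.5178, -0.0569, 0.038]
tcp_rot: [-0.0, 0.998, 0.069, -0.007]
contact_force: [-26.1, -2.0, 30.5]
opening: 0.311
gripper_force: 61.2
```

arm_command(rows=[0,0,0,-0.003,0,0,0.1,0,0,0,-0.003,0,0,1,0,0,0,-0.003,0,0,1,0,0,0,-0.003,0,0,1,0,0,0,-0.003,0,0,1,0,0,0,-0.003,0,-0.06,1,0,0,0,-0.003,0,-0.2,1,0,0,0,-0.003,0,-0.2,1,0,0,0,-0.003,0,-0.2,1,0,0,0,-0.003,0,-0.2,1,0,0,0,-0.003,0,-0.2,1])

```text
time_s: 52.23
tool_pos: [0.5227, -0.0573, 0.2451]
tcp_rot: [0.001, 0.998, 0.069, 0.003]
contact_force: [0.7, -0.3, 1.1]
opening: 0.998
gripper_force: 0.0
```

Run:
```python
from h import *
print(pose()[1])
c=cap('wrist');H,S,V=cv2.split(cv2.cvtColor(c["frame"],cv2.COLOR_BGR2HSV))
m=((((H<10)|(H>170))&(S>130)&(V>60))).astype(np.uint8);m[:,:200]=0;m[:,320:]=0;m[:130]=0
ys,xs=np.where(m);P=unp(c,np.c_[xs,ys],.067);print("knob",len(xs),P.min(0),P.max(0),P.mean(0))
cv2.imwrite('pics/end.png',c['frame'])
```

```text
[ 0.52271219 -0.05725222  0.24507154]
knob 325 [ 0.50866023 -0.06835017] [ 0.53300252 -0.04387213] [ 0.52085514 -0.05617717]
```

View pics/end.png

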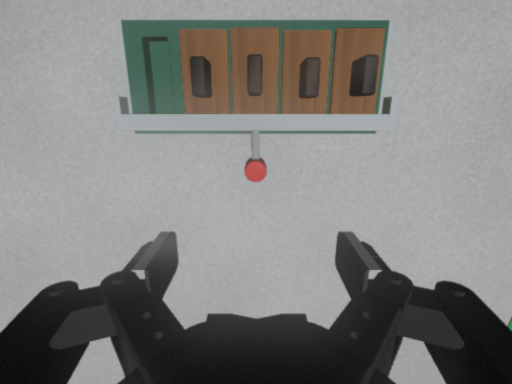

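The bar is home over the front ends of the four seated dies (bar at row 121, knob at (255,170)), and the knob sits at 0.521, close to its starting 0.517–0.518. I'm handing the job in.

```bash
python3 -c "
from cell import robot
print(robot.sign_off())"
```

```text
the job is handed in; nothing more can be done
None
```

The job is handed in: the four dies on the table are seated in slots 2 to 5, slot 1 is empty because none of them fit it, and the keeper bar is pushed home; the verdict was not shown to me.

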